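# Dock the flask so it cannot tip over the papers

## Task

Push the tall steel flask, low down so that it slides upright and never topples or leaves the desk, into the low desk dock and on against the dock's springy pad until both catches have swung shut behind it and hold it there. Push gently, never ram the pad to the end of its travel, then let go and back away; leave the mug, the stapler and the pen cup alone.

Things in the scene. Friction and masses are not known exactly. Their poses are not given: they have to be found in the camera images.
- flask: Tall round steel vacuum flask with black domed lid, 80 mm diameter, 260 mm high, 0.48 to 0.78 kg, loose on the desk. Too fat to grip; slides at 2 to 6 N; pushed higher than 55 mm above the desk it may topple. A hand pointing straight down meets its upper part first: lean the fingers forward about 45 degrees. Origin: centre of its underside; z up.
- dock: Low aluminium dock fixed to the desk; no floor plate, the flask slides on the desk. +x is the way in, z up. Origin: on the desk and the centre line. Rails 22 mm high, inner faces 86 mm apart, x = -100 to +50 mm. A catch unit (pad, two catches, grey block behind) is clamped at an unmeasured setting: the flask's centre, once caught, is at x = -20 to +20 mm. Find it by feel or sight.
- dock_mouth (a point): Point on the desk on the dock's centre line at the tips of its flared mouth, 130 mm before the dock's origin (x = -130 mm there), axes as the dock's. The rails are about 110 mm apart here and narrow to 86 mm 30 mm further in. The flask enters here, along +x.
- pad (a joint): Travel (m) of the sprung rubber pad facing the mouth (70 mm wide, 10 to 50 mm above the desk); 0 free, grows as the flask presses it in. Takes 2 N plus 0.8 N per mm; dead end at 17 mm, over 14.5 mm is ramming. First touched 5 mm short of the caught place. Press it 9 to 11 mm and the catches swing shut; let go, and the flask comes back 4 mm and stays, pad about 5 mm in.
- catch_left (a joint): Angle (rad) of the catch on the dock's +y side: dark steel arm 50 mm long, 6 mm thick, 4 to 18 mm above the desk, hinged at the rail 76 mm before the caught flask's centre. 0 = shut: leaning in towards the pad, tip 12 mm from the centre line. The entering flask swings it out (up to 0.86); a light spring shuts it behind. Keep the pusher above 18 mm there, clear of it.
- catch_right (a joint): The same on the dock's -y side (mirror image); 0 = shut, grows as it is swung outwards.
- mug: White ceramic mug, 82 mm diameter, 95 mm high. Origin: centre of its underside. Bystander.
- stapler: Black stapler, 140 x 38 x 50 mm, long side along its x. Origin: centre of its underside. Bystander.
- pen_cup: Grey round cup with three pens, 80 mm diameter, 95 mm high (pens to 140 mm). Origin: centre of its underside. Bystander.

How it is judged:
By the outcome, as a careful person would: the job done as asked, in the order asked, and still so for the second after the job is handed in, with the robot touching nothing.
It also fails if it takes over 67 s, if anything falls off the work surface, if the arm or the gripper's body presses on something with over 40 N, if the wrist force passes 120 N, or if a joint passes its speed limit or range.

## Robot

A 6-joint arm with a two-finger parallel gripper is mounted at the origin on the work surface. World frame = base frame: x ahead of the robot, y to its left, z up, the work surface at z = 0. Lengths are in mm, angles in rad, forces in N, time in s.
With the tool pointing down it reaches from about 400 to 925 mm from the base axis. Payload 12.5 kg.
Tool frame: the origin (TCP) lies on the centre line of the jaws, within the pads' length; the fingertips stand 19 mm ahead of it and the grasp point (between the pads) is the TCP; y points along the fingers, x is the direction in which the jaws open and shut, and the axes are right-handed (so a half turn about y gives the same grasp; the last joint's range is limited). The gripper opens to 95 mm and grips with 3 to 60 N. Pads are 20 mm wide; open, the fingers measure 119 mm over their backs; the gripper's body (75 mm by 180 mm) begins 59 mm behind the grasp point.
Start: joints at [-1.415, 0.491, 1.559, -0, 1.092, -0.106], TCP at [161.784, -603.714, 233.661] pointing down, gripper open.
Joint ranges: [-3.1, 3.1], [-0.84, 2.19], [0.05, 2.79], [-1.13, 4.28], [0.06, 2.93], [-2.69, 2.69]. Speed limits (rad/s): [2.22, 2.22, 2.79, 3.14, 3.14, 3.14].

## Interface

Orientations are given as [roll, pitch, yaw] about the fixed x, y, z axes, in that order (R = Rz(yaw) Ry(pitch) Rx(roll)).
In Python, from cell import env gives the robot as it stands. The module is installed in compiled form; this text tells all that it offers.
- The arm moves only by the tool move_arm, never from a script. Its argument "rows" is a list of rows, each an object of numbers: "tx", "ty", "tz": the shift along the tool's x, y, z in cm; "rx", "ry", "rz": the turn, a rotation vector about the tool's x, y, z in rad; "grip": the opening in per cent of the stroke, from 0 (shut) to 100 (fully open). In form: [{"tx": .., "ty": .., "tz": .., "rx": .., "ry": .., "rz": .., "grip": ..}, ...]. A call has 1 to 10 rows; each row shifts and turns the commanded pose from where the row before left it, along the tool's axes as they then stand; what a row does not reach is not made up. A row lasts 1/12 s, in which the tool goes at most 41.7 mm and 7.16 degrees, less where a joint would pass 70% of its speed; a pose out of reach is approached as far as the arm can. A call is refused whole if a number of a shift passes 4.17 or a number of a turn 0.125, either way. A call with a gripper value outside its range is refused whole. The fingers move at their own pace and stop on an object; the grip force is fixed at half the most. Time passes only in rows, so rows that do not move let the fingers close. It gives the time, the measured TCP pose, the force and the opening at its end, in the units of the state.
- env.state(): the state, without advancing time (a new reading comes with each control period).
- env.read_camera(name): name is "scene" or "top" or "wrist"; returns (picture, depth): 420x560x3 uint8, blue, green, red; 420x560 float32, mm along the optical axis (not along the pixel's ray), 0 where there is no reading.
- env.calibration(name): a dict with "vertical_fov" (degrees; the focal length in pixels is half the picture's height over the tangent of half this angle, whatever the lens; pixels are square), "cx", "cy" (the principal point, pixels), "dist" ([k1, k2, p1, p2, k3] as OpenCV has them; the pictures are not rectified), "eye" and "rotation" of the camera in the world. Camera axes: x right, y up, looking along -z (the intrinsics and any distortion apply to the point x, -y, -z); pixel columns grow to the right and rows downward; lengths in mm; the calibration is good to about 2 mm. A picture is of the moment at which its call begins: read the wrist's pose just before it. calibration takes no time and is no camera call; for the wrist camera it gives the pose at the moment of the call.
- env.job_done(): hands the job in, once; it reports no verdict.
The state is a dict: "t": time; "joints": joint angles; "qvel": joint speeds; "tau": joint torques, N m; "eef_pos": TCP position; "tcp_rot": TCP orientation; "ft_force": force on the tool from outside, world axes, zero at the start; "moment": the same for the moment, N m; "opening": opening from 0.0 (shut) to 1.0 (fully open).
Only numpy, scipy, OpenCV 4.12 (cv2) and the standard library are available. Lean on these libraries where they do the work, as an engineer would, in place of code of your own. Each camera call takes 0.05 s, during which the arm holds its last target.

## Working session

There is one attempt and no reset: what is moved stays moved. The work goes in short steps, Python scripts to look and compute and a tool call to move; the robot and the scene stay as the last step left them, time stands still between calls to the robot, and variables do not carry over. Pictures are saved under pics/ and viewed, and the job is handed in when it is done.

Besides the shell and the picture viewer there is one more tool, called in YAML: its name, and indented under it one key for each argument. move_arm: Moves the arm, as the interface text tells. Its arguments: {"type":"object","properties":{"rows":{"type":"array"}},"required":["rows"]}

```bash
mkdir -p pics
python3 - <<'E'
from cell import env
import cv2
s=env.state()
for k,v in s.items(): print(k,v)
for n in("scene","top","wrist"):
    c=env.calibration(n); print(n,c)
    p,d=env.read_camera(n); cv2.imwrite(f"pics/{n}0.png",p)
    import numpy as np; np.save(f"pics/{n}0.npy",d)
E
```

```text
t 0.0
joints [-1.41458303e+00  4.91538199e-01  1.55946115e+00 -3.53856772e-05
  1.09166759e+00 -1.05583739e-01]
qvel [-5.15169749e-05  1.13866589e-03 -1.34094729e-04 -1.21610817e-04
 -2.31368670e-04  6.57297596e-05]
tau [ 2.36471365e-03 -6.12644577e+01 -2.58176225e+01  6.94212341e-02
  4.83328616e-02 -1.00272009e-04]
eef_pos [ 161.74980135 -603.47704262  233.07097044]
tcp_rot [-1.57071432e+00  1.07161126e-03 -1.30898292e+00]
ft_force [-0.15994897  0.06052773 -0.33255533]
moment [-0.01965641  0.02118344  0.01442842]
opening 0.999690585825123
scene {'vertical_fov': 56.494504782737366, 'cx': 284.7173382347935, 'cy': 212.06651869043625, 'dist': array([-0.0761973,  0.       ,  0.       ,  0.       ,  0.       ]), 'eye': array([1049.18335991,  217.47734337,  795.80541586]), 'rotation': array([5.24131742e-01, 6.76404354e-04, 1.79204477e+00])}
top {'vertical_fov': 54.553731313827384, 'cx': 287.7451981073435, 'cy': 213.78728980892276, 'dist': array([-0.00203129,  0.        ,  0.        ,  0.        ,  0.        ]), 'eye': array([509.86166883, 115.34008066, 910.77064661]), 'rotation': array([ 0.15672402, -0.01310551, -1.56151452])}
wrist {'vertical_fov': 70.55220278996865, 'cx': 276.098523437399, 'cy': 203.44419567667265, 'dist': array([-0.01890876,  0.        ,  0.        ,  0.        ,  0.        ]), 'eye': array([ 235.37884332, -584.30869002,  384.64143363]), 'rotation': array([-0.27100603,  0.00216028, -1.30813231])}
```

View pics/scene0.png

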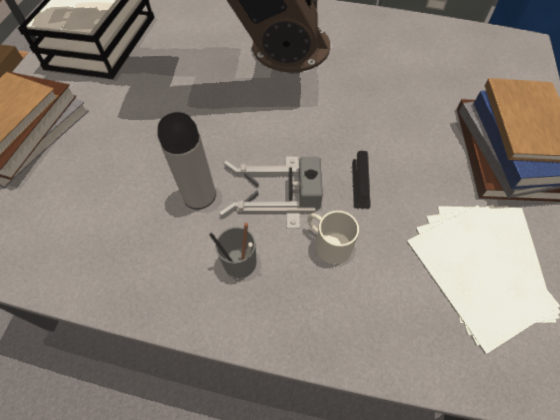

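View pics/top0.png

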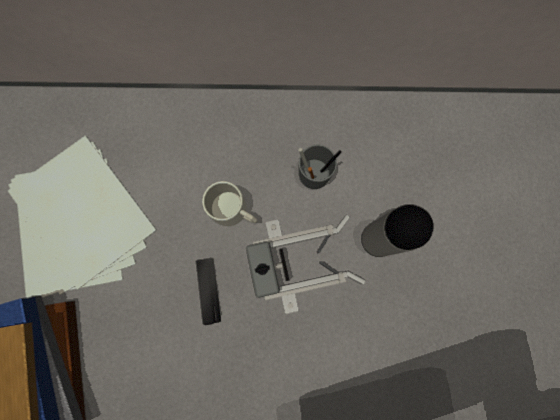

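View pics/wrist0.png

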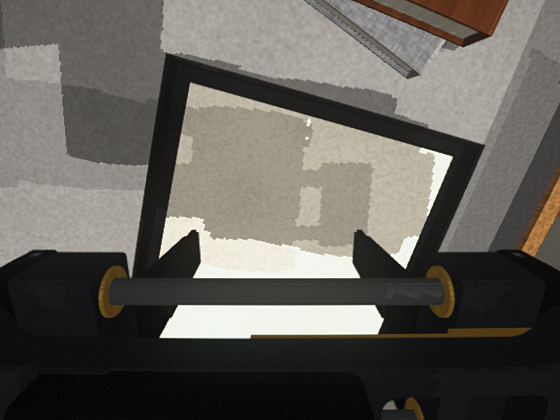

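The top view has +x up and −y to the right. The flask (lid at about 408,228) stands just outside the mouth on the −y side, and the way in is leftward, about +y. The catch unit is at about (270,268) and the catches at (323,243) and (328,268). Next I measure them.

```bash
cat > h.py <<'E'
import numpy as np, cv2
from scipy.spatial.transform import Rotation as Ro
def cam(c,shape=(420,560)):
    f=shape[0]/2/np.tan(np.radians(c['vertical_fov'])/2)
    K=np.array([[f,0,c['cx']],[0,f,c['cy']],[0,0,1]])
    r=c['rotation']; R=Ro.from_euler('xyz',r).as_matrix()
    return K,np.array(c['dist']),R,np.array(c['eye'])
def rays(c,px):
    K,D,R,e=cam(c)
    u=cv2.undistortPoints(np.array(px,float).reshape(-1,1,2),K,D).reshape(-1,2)
    return np.c_[u[:,0],-u[:,1],-np.ones(len(u))]@R.T, e
def onz(c,px,z):
    v,e=rays(c,px); t=(z-e[2])/v[:,2]; return e+v*t[:,None]
def cloud(c,d):
    yy,xx=np.mgrid[0:420,0:560]
    v,e=rays(c,np.c_[xx.ravel(),yy.ravel()])
    return (e+v*d.ravel()[:,None]).reshape(420,560,3)
def proj(c,P):
    K,D,R,e=cam(c); q=(np.array(P,float)-e)@R; q=q*[1,-1,-1]
    return cv2.projectPoints(q.reshape(-1,1,3),np.zeros(3),np.zeros(3),K,D)[0].reshape(-1,2)
E
python3 - <<'E'
from h import *; from cell import env
ct=env.calibration("top"); cs=env.calibration("scene")
T=cloud(ct,np.load("pics/top0.npy")); S=cloud(cs,np.load("pics/scene0.npy"))
print("desk z",np.median(T[300:330,200:250,2]),[np.median(X[...,2]) for X in (T,S)])
names={'mugtop':[(223,200)],'dockblock':[(262,270)],'lid':[(408,228)]}
for k,p in names.items():
    x,y=p[0]; print(k,T[y,x])
# flask via circle fit at heights
from scipy.optimize import least_squares
def fit(P,r=None):
    f=(lambda p:np.hypot(P[:,0]-p[0],P[:,1]-p[1])-(40 if r is None else r))
    s=least_squares(f,P[:,:2].mean(0)+[0,0],loss='soft_l1',f_scale=2); return s.x,np.sqrt(np.mean(s.fun**2))
lid=T[228,408,:2]
for nm,X in(("top",T),("scene",S)):
    Q=X.reshape(-1,3)
    m=(Q[:,2]>60)&(Q[:,2]<200)&(np.hypot(Q[:,0]-lid[0],Q[:,1]-lid[1])<70)
    print(nm,"flask",m.sum(),fit(Q[m]), Q[m].min(0),Q[m].max(0))
for nm,X in(("top",T),("scene",S)):
    Q=X.reshape(-1,3)
    m=(Q[:,0]>200)&(Q[:,0]<800)&(Q[:,1]>-250)&(Q[:,1]<450)&(Q[:,2]>12)
    # grid height map
    H=np.zeros((600,700),np.float32)
    i=(Q[m,0]-200).astype(int); j=(Q[m,1]+250).astype(int)
    np.maximum.at(H,(i,j),Q[m,2])
    img=cv2.applyColorMap(np.clip(H*2.5,0,255).astype(np.uint8),cv2.COLORMAP_JET); img[H==0]=0
    cv2.imwrite(f"pics/h_{nm}.png",img[::-1,::-1])
# rectified desk at z=22 from colour
for nm,c in(("top",ct),("scene",cs)):
    p=cv2.imread(f"pics/{nm}0.png")
    xs=np.linspace(600,300,600); ys=np.linspace(300,-100,800)
    g=np.stack(np.meshgrid(xs,ys,indexing='ij'),-1).reshape(-1,2)
    for z in (22,):
        m=proj(c,np.c_[g,np.full(len(g),z)]).reshape(600,800,2).astype(np.float32)
        cv2.imwrite(f"pics/r_{nm}.png",cv2.remap(p,m[...,0],m[...,1],cv2.INTER_CUBIC))
E
```

```text
desk z 0.8357611953001083 [np.float64(0.07628405297037943), np.float64(-0.3448074492362707)]
mugtop [682.89733401 251.30275123   5.43711809]
dockblock [525.78558098 156.77173275  76.59147702]
lid [592.02441614 -87.43422423 257.74206886]
top flask 672 (array([599.46872628, -99.58059401]), np.float64(0.27727780998413065)) [ 559.36498775 -107.259367     60.2080782 ] [633.26007055 -58.92873881 199.96939353]
scene flask 1531 (array([598.46840328, -96.99358202]), np.float64(0.8244711270026294)) [ 578.63487686 -128.36659948   60.10896441] [640.15419309 -55.4611967  199.98933754]
```

View pics/r_top.png

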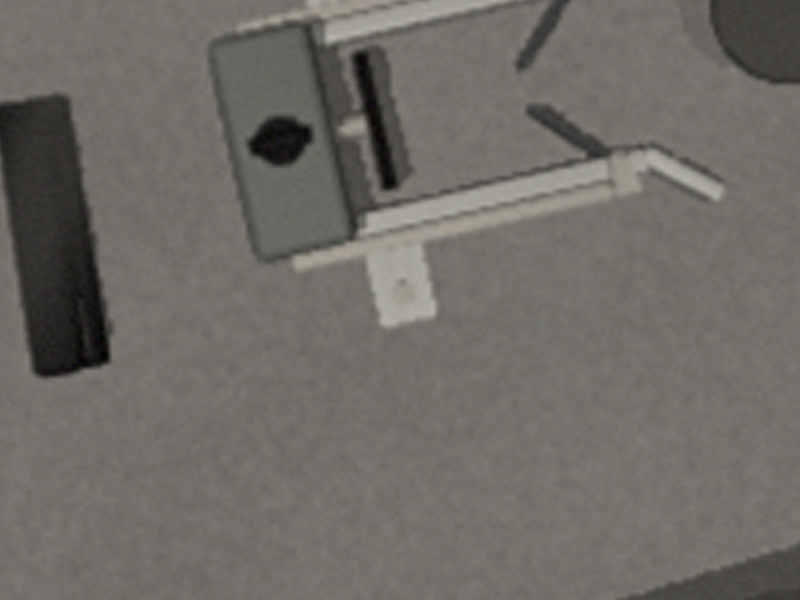

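View pics/r_scene.png

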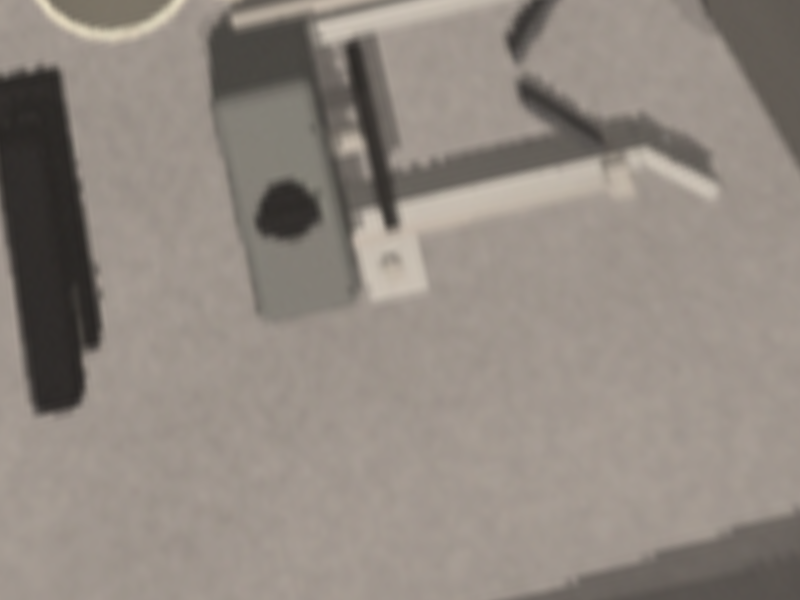

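View pics/h_top.png

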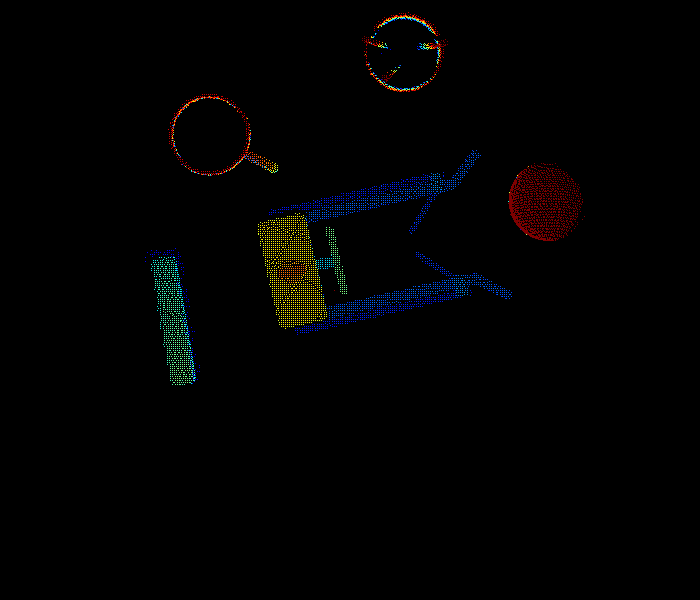

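```bash
cat > dock.py <<'E'
from h import *
def run(c,p,d,tag):
    X=cloud(c,d); 
    f0=np.array([-.245,.97]); f0/=np.linalg.norm(f0); M=np.array([574.5,-43.5])
    def loc(Q,M=M,f=f0):
        r=Q[...,:2]-M; l=np.array([-f[1],f[0]]); return r@f,r@l
    Q=X.reshape(-1,3); a,b=loc(Q)
    rail=(Q[:,2]>18)&(Q[:,2]<27)&(a>40)&(a<120)
    co=[]
    for s in(1,-1):
        m=rail&(s*b>40)&(s*b<65)
        A=np.c_[a[m],np.ones(m.sum())]; k=np.linalg.lstsq(A,b[m],rcond=None)[0]; co.append(k)
        print(tag,"rail",s,m.sum(),k,"b range",np.percentile(b[m]-a[m]*k[0],[1,99]))
    for nm,zl,al,bl in(("pad",(35,60),(140,200),40),("tipsL",(16,27),(-15,60),80),("catch",(8,22),(20,110),36),("block",(60,75),(150,250),45)):
        m=(Q[:,2]>zl[0])&(Q[:,2]<zl[1])&(a>al[0])&(a<al[1])&(abs(b)<bl)
        if m.sum()<5: print(nm,'few');continue
        print(tag,nm,m.sum(),"a",np.percentile(a[m],[0,2,50,98,100]).round(1),"b",np.percentile(b[m],[0,2,50,98,100]).round(1),"z",np.percentile(Q[m,2],[2,98]).round(1))
        if nm=="tipsL":
            for s in(1,-1):
                mm=m&(s*b>30); i=np.where(mm)[0]; j=i[np.argsort(a[i])[:4]]; print("  tip",s,np.c_[a[j],b[j]].round(1).tolist())
if __name__=="__main__":
    from cell import env
    for n in("top","scene"): run(env.calibration(n),None,np.load(f"pics/{n}0.npy"),n)
E
python3 dock.py
python3 - <<'E'
from h import *; from cell import env
for n in("top","scene"):
    c=env.calibration(n); p=cv2.imread(f"pics/{n}0.png")
    f=np.array([-.245,.97]);f/=np.linalg.norm(f);l=np.array([-f[1],f[0]]);M=np.array([574.5,-43.5])
    av=np.arange(-40,220,1/3.);bv=np.arange(75,-75,-1/3.)
    A,B=np.meshgrid(av,bv); W=M+A[...,None]*f+B[...,None]*l
    m=proj(c,np.c_[W.reshape(-1,2),np.full(W.size//2,22)]).reshape(A.shape+(2,)).astype(np.float32)
    cv2.imwrite(f"pics/d_{n}.png",cv2.remap(p,m[...,0],m[...,1],cv2.INTER_CUBIC))
E
```

```text
top rail 1 236 [-4.93033296e-02  5.15375631e+01] b range [43.30060968 63.04400389]
top rail -1 215 [ 1.48612988e-03 -5.26905942e+01] b range [-64.56870043 -44.68490758]
top pad 162 a [156.2 156.7 161.7 182.1 182.6] b [-39.1 -36.2  -4.6  29.2  37.3] z [35.3 58.8]
top tipsL 394 a [-4.8 -0.1 35.1 59.3 59.9] b [-78.1 -73.7  29.4  71.2  75. ] z [16.3 26.5]
  tip 1 [[-0.8, 69.3], [-0.0, 71.3], [0.2, 73.4], [0.6, 66.7]]
  tip -1 [[-4.8, -71.4], [-2.8, -73.8], [-2.1, -69.8], [-2.1, -71.6]]
top catch 97 a [54.9 56.4 70.1 82.4 83.4] b [-35.8 -34.7  10.4  34.9  35.9] z [11.4 21.5]
top block 989 a [181.2 182.8 206.3 230.  232.2] b [-44.9 -43.2   3.5  43.5  45. ] z [61.7 72.9]
scene rail 1 143 [-0.06914868 52.24122896] b range [44.3635019  64.39320743]
scene rail -1 178 [ 1.20439302e-02 -5.44347114e+01] b range [-63.69093212 -46.69202999]
scene pad 121 a [158.7 158.8 163.8 185.  186.6] b [-40.  -39.6  -4.4  30.4  39.9] z [35.4 59.7]
scene tipsL 310 a [-3.3 -0.  35.5 58.7 59. ] b [-79.9 -75.2 -47.3  68.7  75.7] z [16.3 26.3]
  tip 1 [[0.6, 73.5], [1.1, 68.9], [3.3, 74.7], [3.7, 65.8]]
  tip -1 [[-3.3, -74.7], [-2.9, -73.9], [-2.4, -73.3], [-0.8, -71.2]]
scene catch 101 a [54.  56.3 71.8 83.7 85.4] b [-34.9 -34.8   8.   35.   35.7] z [ 8.4 19.3]
scene block 629 a [183.4 185.1 207.9 231.5 233.9] b [-45.  -43.3  -7.5  42.8  44.7] z [61.4 73.2]
```

View pics/d_top.png

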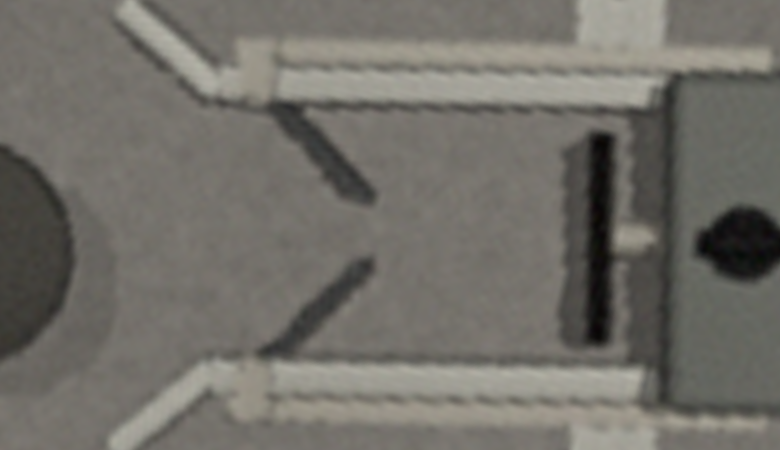

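```bash
cat > plan.py <<'E'
from h import *
M=np.array([575.3,-43.3]); th=np.radians(103.0)
f=np.array([np.cos(th),np.sin(th)]); l=np.array([-f[1],f[0]])
def pos(a,b,z): return np.r_[M+a*f+b*l,z]
def loc(p): r=np.array(p)[:2]-M; return r@f,r@l
def Rt(lean=45,dyaw=0):
    ff=np.r_[f,0]; ll=np.r_[l,0]
    if dyaw: q=Ro.from_rotvec([0,0,np.radians(dyaw)]); ff=q.apply(ff); ll=q.apply(ll)
    y=ff*np.sin(np.radians(lean))-np.array([0,0,np.cos(np.radians(lean))])
    x=-ll; return np.c_[x,y,np.cross(x,y)]
def screw(p0,R0,p1,R1,N):
    w=Ro.from_matrix(R0.T@R1).as_rotvec(); t=R0.T@(p1-p0)
    r=Ro.from_rotvec(w/N).as_matrix(); S=sum(np.linalg.matrix_power(r,k) for k in range(N))
    return np.linalg.solve(S,t)/10,w/N
def sim(p,R,rows):
    P=[p]
    for t,w in rows: p=p+R@(np.array(t)*10); R=R@Ro.from_rotvec(w).as_matrix(); P.append(p)
    return np.array(P),R
def cur():
    from cell import env
    s=env.state(); return np.array(s['eef_pos']),Ro.from_euler('xyz',s['tcp_rot']).as_matrix(),s
E
python3 - <<'E'
from plan import *; from cell import env
p,R,s=cur()
tgt=pos(-175,-10.7,200)
print(tgt)
for N in (20,24):
    t,w=screw(p,R,tgt,Rt(),N); print(N,t.round(3),w.round(4))
P,Rf=sim(p,R,[(t,w)]*N); print(P[::4].round(0))
T=cloud(env.calibration("top"),np.load("pics/top0.npy")).reshape(-1,3)
S=cloud(env.calibration("scene"),np.load("pics/scene0.npy")).reshape(-1,3)
Q=np.r_[T,S]
for x in range(100,800,100):
    print(x,[int(Q[(abs(Q[:,0]-x)<50)&(abs(Q[:,1]-y)<50)][:,2].max(initial=-1)) for y in range(-700,0,100)])
E
```

```text
[ 625.0921942  -211.40778506  200.        ]
20 [0.973 1.258 3.035] [ 0.0311 -0.0725  0.03  ]
24 [0.829 1.053 2.522] [ 0.0259 -0.0604  0.025 ]
[[ 162. -604.  233.]
 [ 269. -598.  194.]
 [ 373. -562.  166.]
 [ 467. -500.  151.]
 [ 544. -416.  151.]
 [ 598. -317.  168.]
 [ 625. -211.  200.]]
100 [151, 151, 152, 4, 3, 3, 20]
200 [153, 153, 153, 5, 5, 5, 5]
300 [152, 152, 153, 6, 5, 5, 302]
400 [110, 111, 108, 6, 7, 5, 5]
500 [110, 111, 108, 5, 5, 6, 24]
600 [-1, 110, 6, 5, 7, 5, 262]
700 [-1, 81, 6, 6, 6, 5, 5]
```

Run:
```python
from plan import *; from cell import env
S=cloud(env.calibration("scene"),np.load("pics/scene0.npy"))
for x,y in((285,42),(260,10),(310,45),(250,5)): print(x,y,S[y,x].round(0))
Q=S.reshape(-1,3); m=(abs(Q[:,0]-300)<60)&(abs(Q[:,1]+100)<60)&(Q[:,2]>30); i=np.where(m)[0]; print(len(i),[(k%560,k//560) for k in i[:10]],Q[i[:10]].round())
T=cloud(env.calibration("top"),np.load("pics/top0.npy")).reshape(-1,3)
m=(abs(T[:,0]-300)<60)&(abs(T[:,1]+100)<60)&(T[:,2]>30); i=np.where(m)[0]; print(len(i),[(k%560,k//560) for k in i[:10]],T[i[:10]].round())
p,R,s=cur()
p1=p+[0,0,90]
t,w=screw(p1,R,pos(-175,-10.7,230),Rt(),24); print(t,w); print(sim(p1,R,[(t,w)]*24)[0][::3].round())
```

```text
285 42 [1049.  217.  796.]
260 10 [256. -18. 277.]
310 45 [238.  97. 190.]
250 5 [262. -39. 290.]
480 [(np.int64(227), np.int64(0)), (np.int64(228), np.int64(0)), (np.int64(229), np.int64(0)), (np.int64(230), np.int64(0)), (np.int64(231), np.int64(0)), (np.int64(232), np.int64(0)), (np.int64(233), np.int64(0)), (np.int64(234), np.int64(0)), (np.int64(235), np.int64(0)), (np.int64(236), np.int64(0))] [[266. -91. 299.]
 [267. -88. 300.]
 [267. -85. 300.]
 [266. -84. 299.]
 [269. -80. 302.]
 [267. -78. 301.]
 [266. -76. 300.]
 [265. -74. 300.]
 [263. -73. 299.]
 [263. -71. 299.]]
0 [] []
[0.88412675 1.28869789 2.42940735] [ 0.02587703 -0.06040651  0.02499294]
[[ 162. -604.  323.]
 [ 240. -604.  286.]
 [ 318. -588.  254.]
 [ 394. -554.  228.]
 [ 463. -506.  211.]
 [ 524. -444.  202.]
 [ 572. -373.  202.]
 [ 606. -294.  211.]
 [ 625. -211.  230.]]
```

move_arm:
  rows:
    - {"ty": -3, "grip": 53}
    - {"ty": -3, "grip": 53}
    - {"ty": -3, "grip": 53}
    - {"tx": 0.884, "ty": 1.289, "tz": 2.429, "rx": 0.0259, "ry": -0.0604, "rz": 0.025, "grip": 53}
    - {"tx": 0.884, "ty": 1.289, "tz": 2.429, "rx": 0.0259, "ry": -0.0604, "rz": 0.025, "grip": 53}
    - {"tx": 0.884, "ty": 1.289, "tz": 2.429, "rx": 0.0259, "ry": -0.0604, "rz": 0.025, "grip": 53}
    - {"tx": 0.884, "ty": 1.289, "tz": 2.429, "rx": 0.0259, "ry": -0.0604, "rz": 0.025, "grip": 53}
    - {"tx": 0.884, "ty": 1.289, "tz": 2.429, "rx": 0.0259, "ry": -0.0604, "rz": 0.025, "grip": 53}
    - {"tx": 0.884, "ty": 1.289, "tz": 2.429, "rx": 0.0259, "ry": -0.0604, "rz": 0.025, "grip": 53}
    - {"tx": 0.884, "ty": 1.289, "tz": 2.429, "rx": 0.0259, "ry": -0.0604, "rz": 0.025, "grip": 53}

```text
validation failed for argument at $.ro...
```

move_arm:
  rows:
    - {"tx": 0.884, "ty": 1.289, "tz": 2.429, "rx": 0.0259, "ry": -0.0604, "rz": 0.025, "grip": 53}
    - {"tx": 0.884, "ty": 1.289, "tz": 2.429, "rx": 0.0259, "ry": -0.0604, "rz": 0.025, "grip": 53}
    - {"tx": 0.884, "ty": 1.289, "tz": 2.429, "rx": 0.0259, "ry": -0.0604, "rz": 0.025, "grip": 53}
    - {"tx": 0.884, "ty": 1.289, "tz": 2.429, "rx": 0.0259, "ry": -0.0604, "rz": 0.025, "grip": 53}
    - {"tx": 0.884, "ty": 1.289, "tz": 2.429, "rx": 0.0259, "ry": -0.0604, "rz": 0.025, "grip": 53}
    - {"tx": 0.884, "ty": 1.289, "tz": 2.429, "rx": 0.0259, "ry": -0.0604, "rz": 0.025, "grip": 53}
    - {"tx": 0.884, "ty": 1.289, "tz": 2.429, "rx": 0.0259, "ry": -0.0604, "rz": 0.025, "grip": 53}
    - {"tx": 0.884, "ty": 1.289, "tz": 2.429, "rx": 0.0259, "ry": -0.0604, "rz": 0.025, "grip": 53}
    - {"tx": 0.884, "ty": 1.289, "tz": 2.429, "rx": 0.0259, "ry": -0.0604, "rz": 0.025, "grip": 53}
    - {"grip": 53}

```text
validation failed for argument at $.ro...
```

move_arm:
  rows:
    - {"tx": 0, "ty": -3, "tz": 0, "rx": 0, "ry": 0, "rz": 0, "grip": 53}
    - {"tx": 0, "ty": -3, "tz": 0, "rx": 0, "ry": 0, "rz": 0, "grip": 53}
    - {"tx": 0, "ty": -3, "tz": 0, "rx": 0, "ry": 0, "rz": 0, "grip": 53}
    - {"tx": 0, "ty": 0, "tz": 0, "rx": 0, "ry": 0, "rz": 0, "grip": 53}

```text
t: 0.48
eef_pos: [162.1, -605.0, 329.4]
tcp_rot: [-1.572, -0.008, -1.309]
ft_force: [1.0, -0.2, 1.1]
opening: 0.776
```

move_arm:
  rows:
    - {"tx": 0.884, "ty": 1.289, "tz": 2.429, "rx": 0.0259, "ry": -0.0604, "rz": 0.025, "grip": 53}
    - {"tx": 0.884, "ty": 1.289, "tz": 2.429, "rx": 0.0259, "ry": -0.0604, "rz": 0.025, "grip": 53}
    - {"tx": 0.884, "ty": 1.289, "tz": 2.429, "rx": 0.0259, "ry": -0.0604, "rz": 0.025, "grip": 53}
    - {"tx": 0.884, "ty": 1.289, "tz": 2.429, "rx": 0.0259, "ry": -0.0604, "rz": 0.025, "grip": 53}
    - {"tx": 0.884, "ty": 1.289, "tz": 2.429, "rx": 0.0259, "ry": -0.0604, "rz": 0.025, "grip": 53}
    - {"tx": 0.884, "ty": 1.289, "tz": 2.429, "rx": 0.0259, "ry": -0.0604, "rz": 0.025, "grip": 53}
    - {"tx": 0.884, "ty": 1.289, "tz": 2.429, "rx": 0.0259, "ry": -0.0604, "rz": 0.025, "grip": 53}
    - {"tx": 0.884, "ty": 1.289, "tz": 2.429, "rx": 0.0259, "ry": -0.0604, "rz": 0.025, "grip": 53}
    - {"tx": 0.884, "ty": 1.289, "tz": 2.429, "rx": 0.0259, "ry": -0.0604, "rz": 0.025, "grip": 53}
    - {"tx": 0.884, "ty": 1.289, "tz": 2.429, "rx": 0.0259, "ry": -0.0604, "rz": 0.025, "grip": 53}

```text
t: 1.32
eef_pos: [419.0, -539.5, 220.4]
tcp_rot: [-1.249, 0.157, -0.671]
ft_force: [0.4, -0.1, 0.2]
opening: 0.531
```

```bash
cat > st.py <<'E'
from plan import *
import sys
p,R,s=cur()
print("t",s['t'],"p",p.round(1),"loc",np.round(loc(p),1),"q",s['joints'].round(2),"F",s['ft_force'].round(1),"Ff,Fl",(s['ft_force'][:2]@f).round(2),(s['ft_force'][:2]@l).round(2),"op",round(s['opening'],3),"roterr",Ro.from_matrix(R.T@Rt()).as_rotvec().round(3))
if len(sys.argv)>1:
    a,b,z,N=map(float,sys.argv[1:5]); N=int(N)
    t,w=screw(p,R,pos(a,b,z),Rt(),N); print("rows",N,"t",t.round(3),"w",w.round(4)); print(sim(p,R,[(t,w)]*N)[0][::max(1,N//4)].round())
E
python3 st.py -175 -10.7 230 14
```

```text
t 1.3167 p [ 419.  -539.5  220.4] loc [-448.3  263.9] q [-1.09  0.69  1.26  0.23  1.47 -0.45] F [ 0.4 -0.1  0.2] Ff,Fl -0.13 -0.33 op 0.531 roterr [ 0.361 -0.843  0.349]
rows 14 t [0.88  1.282 2.426] w [ 0.0258 -0.0602  0.0249]
[[ 419. -539.  220.]
 [ 485. -486.  206.]
 [ 542. -421.  200.]
 [ 585. -347.  204.]
 [ 614. -266.  217.]]
```

Tracking is good, so I continue.

move_arm:
  rows:
    - {"tx": 0.88, "ty": 1.285, "tz": 2.425, "rx": 0.0258, "ry": -0.0602, "rz": 0.025, "grip": 53}
    - {"tx": 0.88, "ty": 1.285, "tz": 2.425, "rx": 0.0258, "ry": -0.0602, "rz": 0.025, "grip": 53}
    - {"tx": 0.88, "ty": 1.285, "tz": 2.425, "rx": 0.0258, "ry": -0.0602, "rz": 0.025, "grip": 53}
    - {"tx": 0.88, "ty": 1.285, "tz": 2.425, "rx": 0.0258, "ry": -0.0602, "rz": 0.025, "grip": 53}
    - {"tx": 0.88, "ty": 1.285, "tz": 2.425, "rx": 0.0258, "ry": -0.0602, "rz": 0.025, "grip": 53}
    - {"tx": 0.88, "ty": 1.285, "tz": 2.425, "rx": 0.0258, "ry": -0.0602, "rz": 0.025, "grip": 53}
    - {"tx": 0.88, "ty": 1.285, "tz": 2.425, "rx": 0.0258, "ry": -0.0602, "rz": 0.025, "grip": 53}
    - {"tx": 0.88, "ty": 1.285, "tz": 2.425, "rx": 0.0258, "ry": -0.0602, "rz": 0.025, "grip": 53}
    - {"tx": 0.88, "ty": 1.285, "tz": 2.425, "rx": 0.0258, "ry": -0.0602, "rz": 0.025, "grip": 53}
    - {"tx": 0.88, "ty": 1.285, "tz": 2.425, "rx": 0.0258, "ry": -0.0602, "rz": 0.025, "grip": 53}

```text
t: 2.15
eef_pos: [596.6, -320.1, 206.6]
tcp_rot: [-0.899, 0.088, -0.019]
ft_force: [-0.0, -0.4, -0.0]
opening: 0.531
```

```bash
python3 st.py -175 -10.7 200 6
```

```text
t 2.15 p [ 596.6 -320.1  206.6] loc [-274.5   41.5] q [-0.75  0.79  1.21  0.43  1.68 -0.77] F [-0.  -0.4 -0. ] Ff,Fl -0.38 0.12 op 0.531 roterr [ 0.102 -0.242  0.098]
rows 6 t [0.634 1.225 1.28 ] w [ 0.0171 -0.0403  0.0164]
[[ 597. -320.  207.]
 [ 603. -303.  204.]
 [ 609. -285.  203.]
 [ 614. -267.  201.]
 [ 618. -248.  200.]
 [ 622. -230.  200.]
 [ 625. -211.  200.]]
```

move_arm:
  rows:
    - {"tx": 0.634, "ty": 1.225, "tz": 1.28, "rx": 0.0171, "ry": -0.0403, "rz": 0.0164, "grip": 53}
    - {"tx": 0.634, "ty": 1.225, "tz": 1.28, "rx": 0.0171, "ry": -0.0403, "rz": 0.0164, "grip": 53}
    - {"tx": 0.634, "ty": 1.225, "tz": 1.28, "rx": 0.0171, "ry": -0.0403, "rz": 0.0164, "grip": 53}
    - {"tx": 0.634, "ty": 1.225, "tz": 1.28, "rx": 0.0171, "ry": -0.0403, "rz": 0.0164, "grip": 53}
    - {"tx": 0.634, "ty": 1.225, "tz": 1.28, "rx": 0.0171, "ry": -0.0403, "rz": 0.0164, "grip": 53}
    - {"tx": 0.634, "ty": 1.225, "tz": 1.28, "rx": 0.0171, "ry": -0.0403, "rz": 0.0164, "grip": 53}
    - {"tx": 0, "ty": 0, "tz": 0, "rx": 0, "ry": 0, "rz": 0, "grip": 53}
    - {"tx": 0, "ty": 0, "tz": 0, "rx": 0, "ry": 0, "rz": 0, "grip": 53}

```text
t: 2.82
eef_pos: [625.0, -212.2, 200.1]
tcp_rot: [-0.787, 0.001, 0.225]
ft_force: [0.1, -0.1, 0.1]
opening: 0.533
```

```bash
python3 st.py -175 -10.7 48 6
python3 - <<'E'
from h import *; from cell import env
c=env.calibration("wrist"); p,d=env.read_camera("wrist"); cv2.imwrite("pics/wrist1.png",p); np.save("pics/wrist1.npy",d); np.save("pics/wrist1c.npy",c,allow_pickle=True)
p,d=env.read_camera("scene"); cv2.imwrite("pics/scene1.png",p)
E
```

```text
t 2.8167 p [ 625.  -212.2  200.1] loc [-175.7  -10.4] q [-0.61  0.8   1.25  0.5   1.71 -0.92] F [ 0.1 -0.1  0.1] Ff,Fl -0.14 -0.04 op 0.533 roterr [ 0.002 -0.002  0.001]
rows 6 t [ 0.007  1.804 -1.782] w [ 0.0003 -0.0004  0.0001]
[[ 625. -212.  200.]
 [ 625. -212.  175.]
 [ 625. -212.  149.]
 [ 625. -212.  124.]
 [ 625. -212.   99.]
 [ 625. -212.   73.]
 [ 625. -211.   48.]]
```

View pics/wrist1.png

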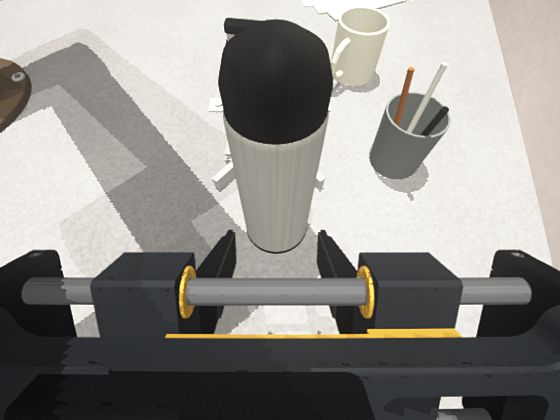

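View pics/scene1.png

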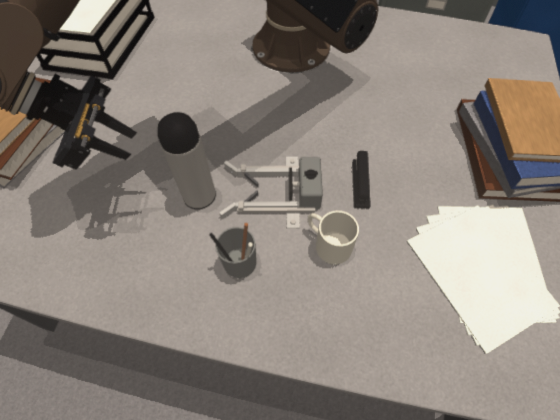

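The flask base at (275,240) sits midway between the open fingers, and everything else stands undisturbed. I descend behind it.

move_arm:
  rows:
    - {"tx": 0, "ty": 1.8, "tz": -1.78, "rx": 0, "ry": 0, "rz": 0, "grip": 53}
    - {"tx": 0, "ty": 1.8, "tz": -1.78, "rx": 0, "ry": 0, "rz": 0, "grip": 53}
    - {"tx": 0, "ty": 1.8, "tz": -1.78, "rx": 0, "ry": 0, "rz": 0, "grip": 53}
    - {"tx": 0, "ty": 1.8, "tz": -1.78, "rx": 0, "ry": 0, "rz": 0, "grip": 53}
    - {"tx": 0, "ty": 1.8, "tz": -1.78, "rx": 0, "ry": 0, "rz": 0, "grip": 53}
    - {"tx": 0, "ty": 1.8, "tz": -1.78, "rx": 0, "ry": 0, "rz": 0, "grip": 53}
    - {"tx": 0, "ty": 0, "tz": 0, "rx": 0, "ry": 0, "rz": 0, "grip": 53}
    - {"tx": 0, "ty": 0, "tz": 0, "rx": 0, "ry": 0, "rz": 0, "grip": 53}

```text
t: 3.58
eef_pos: [624.3, -213.0, 48.4]
tcp_rot: [-0.786, 0.002, 0.223]
ft_force: [-0.4, 0.2, 0.4]
opening: 0.525
```

```bash
python3 st.py -118 -10.7 48 6
python3 - <<'E'
from h import *; from cell import env
for n in("scene","top","wrist"):
    p,d=env.read_camera(n); cv2.imwrite(f"pics/{n}2.png",p)
a=[cv2.imread(f"pics/{n}2.png") for n in("scene","top","wrist")]
cv2.imwrite("pics/m2.png",np.hstack([cv2.resize(x[:300,:400],(400,300)) for x in (a[0],a[1][80:380,160:560])]))
E
```

```text
t 3.5833 p [ 624.3 -213.    48.4] loc [-176.4   -9.5] q [-0.61  0.97  1.32  0.49  1.5  -1.04] F [-0.4  0.2  0.4] Ff,Fl 0.24 0.33 op 0.525 roterr [ 0.001 -0.004  0.002]
rows 6 t [0.017 0.692 0.684] w [ 0.0001 -0.0007  0.0003]
[[ 624. -213.   48.]
 [ 622. -203.   48.]
 [ 620. -194.   48.]
 [ 618. -184.   48.]
 [ 616. -175.   48.]
 [ 614. -165.   48.]
 [ 612. -156.   48.]]
```

View pics/m2.png

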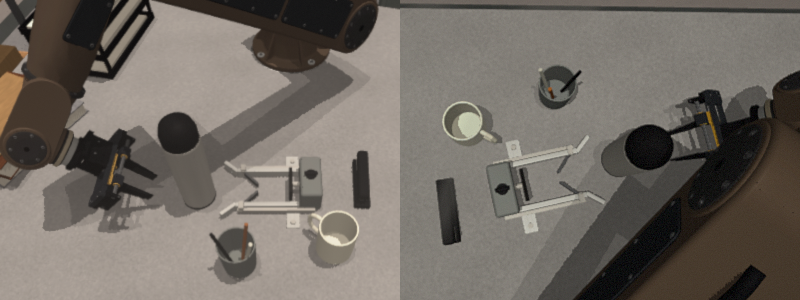

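View pics/wrist2.png

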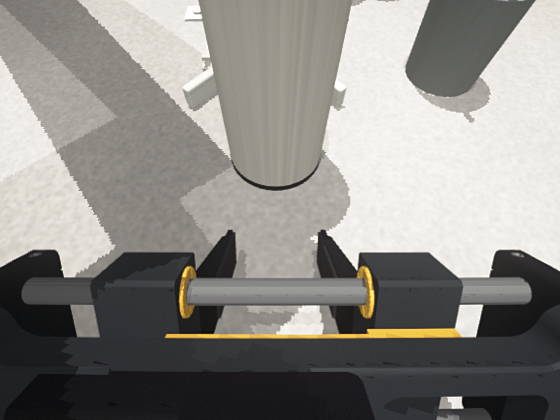

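move_arm:
  rows:
    - {"tx": 0.02, "ty": 0.5, "tz": 0.5, "rx": 0, "ry": 0, "rz": 0, "grip": 53}
    - {"tx": 0.02, "ty": 0.5, "tz": 0.5, "rx": 0, "ry": 0, "rz": 0, "grip": 53}
    - {"tx": 0.02, "ty": 0.5, "tz": 0.5, "rx": 0, "ry": 0, "rz": 0, "grip": 53}
    - {"tx": 0.02, "ty": 0.5, "tz": 0.5, "rx": 0, "ry": 0, "rz": 0, "grip": 53}
    - {"tx": 0.02, "ty": 0.5, "tz": 0.5, "rx": 0, "ry": 0, "rz": 0, "grip": 53}
    - {"tx": 0, "ty": 0.5, "tz": 0.5, "rx": 0, "ry": 0, "rz": 0, "grip": 53}
    - {"tx": 0, "ty": 0.5, "tz": 0.5, "rx": 0, "ry": 0, "rz": 0, "grip": 53}
    - {"tx": 0, "ty": 0.4, "tz": 0.4, "rx": 0, "ry": 0, "rz": 0, "grip": 53}
    - {"tx": 0, "ty": 0, "tz": 0, "rx": 0, "ry": 0, "rz": 0, "grip": 53}

```text
t: 4.48
eef_pos: [613.2, -157.1, 48.8]
tcp_rot: [-0.787, 0.001, 0.225]
ft_force: [-1.1, 0.7, 0.7]
opening: 0.532
```

```bash
python3 st.py -118 -10.7 48 6
python3 - <<'E'
from h import *; from cell import env
p,d=env.read_camera("wrist"); cv2.imwrite(f"pics/wrist3.png",p)
E
```

```text
t 4.4833 p [ 613.2 -157.1   48.8] loc [-119.4  -11.3] q [-0.56  0.93  1.43  0.53  1.42 -1.04] F [-1.1  0.7  0.7] Ff,Fl 0.87 0.88 op 0.532 roterr [ 0.002 -0.002  0.001]
rows 6 t [-0.01   0.026  0.006] w [ 0.0003 -0.0003  0.0001]
[[ 613. -157.   49.]
 [ 613. -157.   49.]
 [ 613. -157.   49.]
 [ 613. -156.   48.]
 [ 613. -156.   48.]
 [ 612. -156.   48.]
 [ 612. -156.   48.]]
```

View pics/wrist3.png

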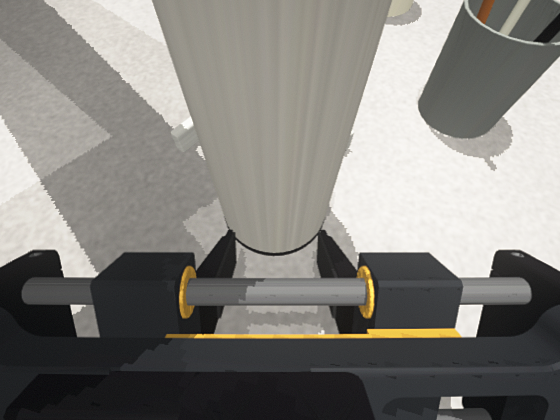

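The flask is centred in the fork and nearly touching. I begin a slow push.

move_arm:
  rows:
    - {"tx": 0, "ty": 0.18, "tz": 0.18, "rx": 0, "ry": 0, "rz": 0, "grip": 53}
    - {"tx": 0, "ty": 0.18, "tz": 0.18, "rx": 0, "ry": 0, "rz": 0, "grip": 53}
    - {"tx": 0, "ty": 0.18, "tz": 0.18, "rx": 0, "ry": 0, "rz": 0, "grip": 53}
    - {"tx": 0, "ty": 0.18, "tz": 0.18, "rx": 0, "ry": 0, "rz": 0, "grip": 53}
    - {"tx": 0, "ty": 0.18, "tz": 0.18, "rx": 0, "ry": 0, "rz": 0, "grip": 53}
    - {"tx": 0, "ty": 0.18, "tz": 0.18, "rx": 0, "ry": 0, "rz": 0, "grip": 53}

```text
t: 5.03
eef_pos: [610.0, -143.7, 48.7]
tcp_rot: [-0.788, 0.0, 0.224]
ft_force: [-0.4, -3.8, 0.1]
opening: 0.528
```

```bash
python3 st.py -58 0 48 24
python3 - <<'E'
from h import *; from cell import env
p,d=env.read_camera("wrist"); cv2.imwrite(f"pics/wrist4.png",p)
E
```

```text
t 5.0333 p [ 610.  -143.7   48.7] loc [-105.6  -11.2] q [-0.55  0.92  1.46  0.54  1.4  -1.04] F [-0.4 -3.8  0.1] Ff,Fl -3.58 1.24 op 0.528 roterr [ 0.003 -0.002  0.002]
rows 24 t [-0.047  0.142  0.138] w [ 0.0001 -0.0001  0.0001]
[[ 610. -144.   49.]
 [ 605. -133.   49.]
 [ 599. -122.   48.]
 [ 594. -111.   48.]
 [ 588. -100.   48.]]
```

View pics/wrist4.png

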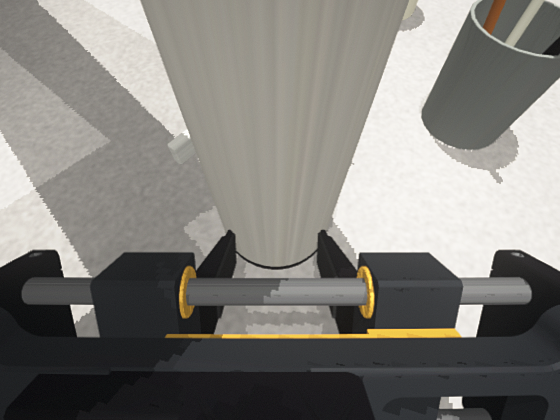

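move_arm:
  rows:
    - {"tx": -0.055, "ty": 0.17, "tz": 0.17, "rx": 0, "ry": 0, "rz": 0, "grip": 53}
    - {"tx": -0.055, "ty": 0.17, "tz": 0.17, "rx": 0, "ry": 0, "rz": 0, "grip": 53}
    - {"tx": -0.055, "ty": 0.17, "tz": 0.17, "rx": 0, "ry": 0, "rz": 0, "grip": 53}
    - {"tx": -0.055, "ty": 0.17, "tz": 0.17, "rx": 0, "ry": 0, "rz": 0, "grip": 53}
    - {"tx": -0.055, "ty": 0.17, "tz": 0.17, "rx": 0, "ry": 0, "rz": 0, "grip": 53}
    - {"tx": -0.055, "ty": 0.17, "tz": 0.17, "rx": 0, "ry": 0, "rz": 0, "grip": 53}
    - {"tx": -0.055, "ty": 0.17, "tz": 0.17, "rx": 0, "ry": 0, "rz": 0, "grip": 53}
    - {"tx": -0.055, "ty": 0.17, "tz": 0.17, "rx": 0, "ry": 0, "rz": 0, "grip": 53}
    - {"tx": -0.055, "ty": 0.17, "tz": 0.17, "rx": 0, "ry": 0, "rz": 0, "grip": 53}
    - {"tx": -0.055, "ty": 0.17, "tz": 0.17, "rx": 0, "ry": 0, "rz": 0, "grip": 53}

```text
t: 5.92
eef_pos: [599.3, -121.0, 48.7]
tcp_rot: [-0.788, 0.0, 0.224]
ft_force: [1.9, -3.5, 0.3]
opening: 0.53
```

move_arm:
  rows:
    - {"tx": -0.055, "ty": 0.17, "tz": 0.17, "rx": 0, "ry": 0, "rz": 0, "grip": 53}
    - {"tx": -0.055, "ty": 0.17, "tz": 0.17, "rx": 0, "ry": 0, "rz": 0, "grip": 53}
    - {"tx": -0.055, "ty": 0.17, "tz": 0.17, "rx": 0, "ry": 0, "rz": 0, "grip": 53}
    - {"tx": -0.055, "ty": 0.17, "tz": 0.17, "rx": 0, "ry": 0, "rz": 0, "grip": 53}
    - {"tx": -0.055, "ty": 0.17, "tz": 0.17, "rx": 0, "ry": 0, "rz": 0, "grip": 53}
    - {"tx": -0.055, "ty": 0.17, "tz": 0.17, "rx": 0, "ry": 0, "rz": 0, "grip": 53}
    - {"tx": -0.055, "ty": 0.17, "tz": 0.17, "rx": 0, "ry": 0, "rz": 0, "grip": 53}
    - {"tx": -0.055, "ty": 0.17, "tz": 0.17, "rx": 0, "ry": 0, "rz": 0, "grip": 53}

```text
t: 6.58
eef_pos: [590.7, -103.3, 48.7]
tcp_rot: [-0.788, 0.0, 0.224]
ft_force: [1.2, -2.5, 0.3]
opening: 0.529
```

```bash
python3 st.py -30 0 48 12
python3 - <<'E'
from h import *; from cell import env
for n in("scene","top","wrist"):
    p,d=env.read_camera(n); cv2.imwrite(f"pics/{n}5.png",p)
    np.save(f"pics/{n}5.npy",d)
a=[cv2.imread(f"pics/{n}5.png") for n in("scene","top")]
cv2.imwrite("pics/m5.png",np.hstack([cv2.resize(x,(400,400)) for x in (a[0][80:280,120:320],a[1][170:370,230:430])]))
E
```

```text
t 6.5833 p [ 590.7 -103.3   48.7] loc [-61.9  -1.5] q [-0.51  0.88  1.56  0.57  1.33 -1.06] F [ 1.2 -2.5  0.3] Ff,Fl -2.72 -0.61 op 0.529 roterr [ 0.002 -0.002  0.002]
rows 12 t [-0.013  0.192  0.184] w [ 0.0002 -0.0002  0.0001]
[[ 591. -103.   49.]
 [ 589.  -96.   49.]
 [ 586.  -88.   48.]
 [ 584.  -80.   48.]
 [ 582.  -73.   48.]]
```

View pics/m5.png

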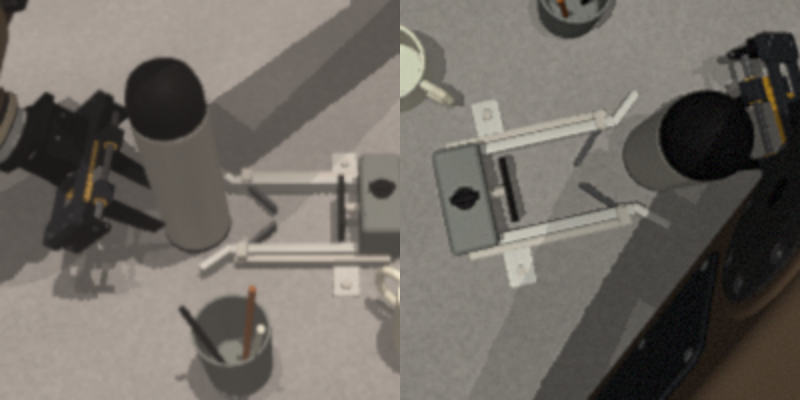

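View pics/wrist5.png

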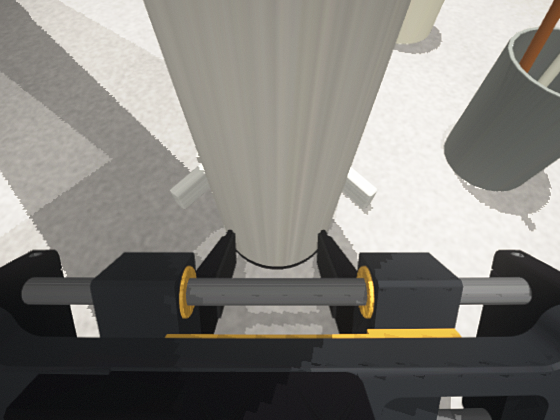

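```bash
cat > fl.py <<'E'
from plan import *; from cell import env
from scipy.optimize import least_squares
def flask(nm,d,guess):
    X=cloud(env.calibration(nm),d).reshape(-1,3)
    m=(X[:,2]>90)&(X[:,2]<200)&(np.hypot(X[:,0]-guess[0],X[:,1]-guess[1])<46)
    P=X[m]
    if len(P)<40: return None
    s=least_squares(lambda p:np.hypot(P[:,0]-p[0],P[:,1]-p[1])-40,guess,loss='soft_l1',f_scale=1)
    return len(P),s.x.round(1),np.round(loc(s.x),1)
if __name__=="__main__":
    import sys
    k=sys.argv[1]; p,R,s=cur(); g=p[:2]+51.7*f
    print("fork centre loc",np.round(loc(g),1))
    for n in("scene","top"): print(n,flask(n,np.load(f"pics/{n}{k}.npy"),g))
E
python3 fl.py 5
```

```text
fork centre loc [-10.   -1.4]
scene (1196, array([579.7, -53.8]), array([-11.2,  -1.9]))
top (402, array([580.6, -55. ]), array([-12.6,  -2.5]))
```

move_arm:
  rows:
    - {"tx": -0.02, "ty": 0.18, "tz": 0.18, "rx": 0, "ry": 0, "rz": 0, "grip": 53}
    - {"tx": -0.02, "ty": 0.18, "tz": 0.18, "rx": 0, "ry": 0, "rz": 0, "grip": 53}
    - {"tx": -0.02, "ty": 0.18, "tz": 0.18, "rx": 0, "ry": 0, "rz": 0, "grip": 53}
    - {"tx": -0.02, "ty": 0.18, "tz": 0.18, "rx": 0, "ry": 0, "rz": 0, "grip": 53}
    - {"tx": -0.02, "ty": 0.18, "tz": 0.18, "rx": 0, "ry": 0, "rz": 0, "grip": 53}
    - {"tx": -0.02, "ty": 0.18, "tz": 0.18, "rx": 0, "ry": 0, "rz": 0, "grip": 53}
    - {"tx": -0.02, "ty": 0.18, "tz": 0.18, "rx": 0, "ry": 0, "rz": 0, "grip": 53}
    - {"tx": 0, "ty": 0.18, "tz": 0.18, "rx": 0, "ry": 0, "rz": 0, "grip": 53}
    - {"tx": 0, "ty": 0.18, "tz": 0.18, "rx": 0, "ry": 0, "rz": 0, "grip": 53}
    - {"tx": 0, "ty": 0.18, "tz": 0.18, "rx": 0, "ry": 0, "rz": 0, "grip": 53}

```text
t: 7.57
eef_pos: [583.7, -78.7, 48.6]
tcp_rot: [-0.788, 0.0, 0.224]
ft_force: [1.2, -5.1, 0.5]
opening: 0.528
```

```bash
python3 st.py -30 0 48 12
python3 - <<'E'
from h import *; from cell import env
for n in("scene","top"):
    p,d=env.read_camera(n); cv2.imwrite(f"pics/{n}6.png",p)
    np.save(f"pics/{n}6.npy",d)
a=[cv2.imread(f"pics/{n}6.png") for n in("scene","top")]
cv2.imwrite("pics/m6.png",np.hstack([cv2.resize(x,(400,400)) for x in (a[0][80:280,120:320],a[1][170:370,230:430])]))
E
python3 fl.py 6
```

```text
t 7.5667 p [583.7 -78.7  48.6] loc [-36.4  -0.2] q [-0.48  0.87  1.6   0.59  1.3  -1.06] F [ 1.2 -5.1  0.5] Ff,Fl -5.2 -0.05 op 0.528 roterr [ 0.002 -0.002  0.002]
rows 12 t [-0.002  0.041  0.034] w [ 0.0002 -0.0002  0.0001]
[[584. -79.  49.]
 [583. -77.  48.]
 [583. -76.  48.]
 [582. -74.  48.]
 [582. -73.  48.]]
fork centre loc [15.6 -0.2]
scene (1186, array([572.6, -29.4]), array([14.1, -0.5]))
top (330, array([573.5, -30.6]), array([12.8, -1.1]))
```

View pics/m6.png

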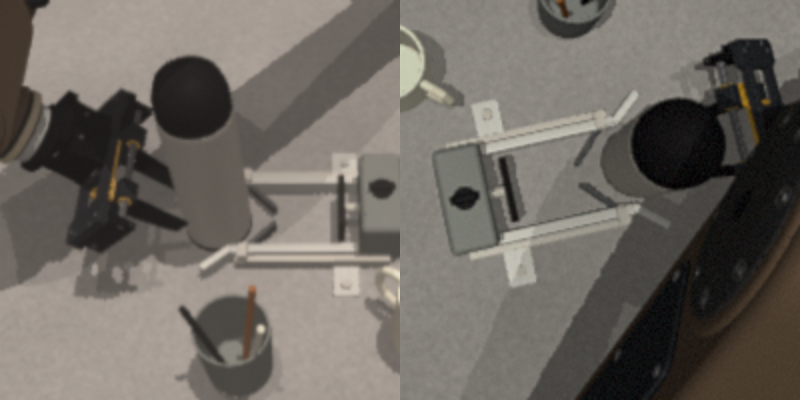

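move_arm:
  rows:
    - {"tx": 0, "ty": 0.18, "tz": 0.18, "rx": 0, "ry": 0, "rz": 0, "grip": 53}
    - {"tx": 0, "ty": 0.18, "tz": 0.18, "rx": 0, "ry": 0, "rz": 0, "grip": 53}
    - {"tx": 0, "ty": 0.18, "tz": 0.18, "rx": 0, "ry": 0, "rz": 0, "grip": 53}
    - {"tx": 0, "ty": 0.18, "tz": 0.18, "rx": 0, "ry": 0, "rz": 0, "grip": 53}
    - {"tx": 0, "ty": 0.18, "tz": 0.18, "rx": 0, "ry": 0, "rz": 0, "grip": 53}
    - {"tx": 0, "ty": 0.18, "tz": 0.18, "rx": 0, "ry": 0, "rz": 0, "grip": 53}
    - {"tx": 0, "ty": 0.18, "tz": 0.18, "rx": 0, "ry": 0, "rz": 0, "grip": 53}
    - {"tx": 0, "ty": 0.18, "tz": 0.18, "rx": 0, "ry": 0, "rz": 0, "grip": 53}

```text
t: 8.33
eef_pos: [579.2, -58.9, 48.5]
tcp_rot: [-0.788, 0.0, 0.224]
ft_force: [0.6, -6.1, 2.4]
opening: 0.527
```

```bash
python3 st.py
```

```text
t 8.3333 p [579.2 -58.9  48.5] loc [-16.1  -0.3] q [-0.46  0.86  1.63  0.61  1.27 -1.06] F [ 0.6 -6.1  2.4] Ff,Fl -6.05 0.75 op 0.527 roterr [ 0.002 -0.002  0.002]
```

move_arm:
  rows:
    - {"tx": 0, "ty": 0.18, "tz": 0.18, "rx": 0, "ry": 0, "rz": 0, "grip": 53}
    - {"tx": 0, "ty": 0.18, "tz": 0.18, "rx": 0, "ry": 0, "rz": 0, "grip": 53}
    - {"tx": 0, "ty": 0.18, "tz": 0.18, "rx": 0, "ry": 0, "rz": 0, "grip": 53}
    - {"tx": 0, "ty": 0.18, "tz": 0.18, "rx": 0, "ry": 0, "rz": 0, "grip": 53}
    - {"tx": 0, "ty": 0.18, "tz": 0.18, "rx": 0, "ry": 0, "rz": 0, "grip": 53}
    - {"tx": 0, "ty": 0.18, "tz": 0.18, "rx": 0, "ry": 0, "rz": 0, "grip": 53}
    - {"tx": 0, "ty": 0.18, "tz": 0.18, "rx": 0, "ry": 0, "rz": 0, "grip": 53}
    - {"tx": 0, "ty": 0.18, "tz": 0.18, "rx": 0, "ry": 0, "rz": 0, "grip": 53}

```text
t: 9.0
eef_pos: [574.9, -39.6, 48.6]
tcp_rot: [-0.789, -0.0, 0.224]
ft_force: [0.8, -8.1, 2.6]
opening: 0.528
```

```bash
python3 st.py
python3 - <<'E'
from h import *; from cell import env
for n in("scene","top","wrist"):
    p,d=env.read_camera(n); cv2.imwrite(f"pics/{n}7.png",p)
    np.save(f"pics/{n}7.npy",d)
a=[cv2.imread(f"pics/{n}7.png") for n in("scene","top")]
cv2.imwrite("pics/m7.png",np.hstack([cv2.resize(x,(400,400)) for x in (a[0][80:280,120:320],a[1][170:370,230:430])]))
E
python3 fl.py 7
```

```text
t 9.0 p [574.9 -39.6  48.6] loc [ 3.7 -0.5] q [-0.44  0.85  1.66  0.63  1.25 -1.06] F [ 0.8 -8.1  2.6] Ff,Fl -8.05 0.99 op 0.528 roterr [ 0.003 -0.002  0.002]
fork centre loc [55.7 -0.4]
scene (1197, array([564.3,   9.2]), array([53.7, -1.1]))
top (199, array([564.7,   8.3]), array([52.7, -1.3]))
```

View pics/m7.png

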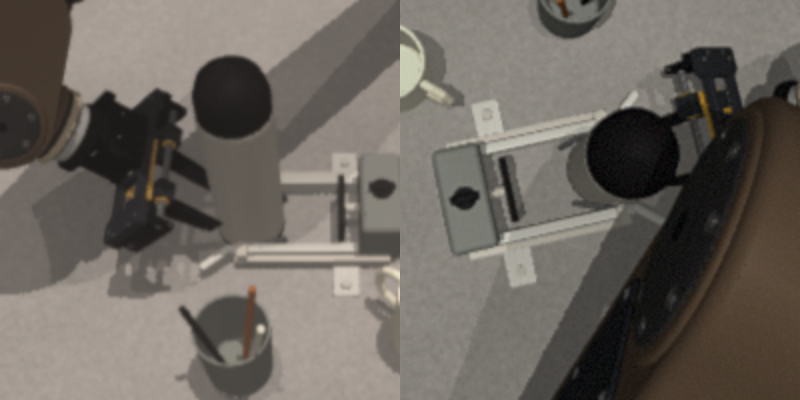

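View pics/wrist7.png

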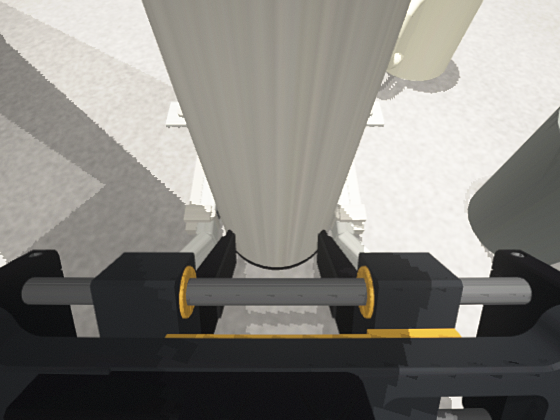

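The flask is between the rails and the catches are swinging out. I continue.

move_arm:
  rows:
    - {"tx": 0, "ty": 0.18, "tz": 0.18, "rx": 0, "ry": 0, "rz": 0, "grip": 53}
    - {"tx": 0, "ty": 0.18, "tz": 0.18, "rx": 0, "ry": 0, "rz": 0, "grip": 53}
    - {"tx": 0, "ty": 0.18, "tz": 0.18, "rx": 0, "ry": 0, "rz": 0, "grip": 53}
    - {"tx": 0, "ty": 0.18, "tz": 0.18, "rx": 0, "ry": 0, "rz": 0, "grip": 53}
    - {"tx": 0, "ty": 0.18, "tz": 0.18, "rx": 0, "ry": 0, "rz": 0, "grip": 53}
    - {"tx": 0, "ty": 0.18, "tz": 0.18, "rx": 0, "ry": 0, "rz": 0, "grip": 53}
    - {"tx": 0, "ty": 0.18, "tz": 0.18, "rx": 0, "ry": 0, "rz": 0, "grip": 53}
    - {"tx": 0, "ty": 0.18, "tz": 0.18, "rx": 0, "ry": 0, "rz": 0, "grip": 53}
    - {"tx": 0, "ty": 0.18, "tz": 0.18, "rx": 0, "ry": 0, "rz": 0, "grip": 53}
    - {"tx": 0, "ty": 0.18, "tz": 0.18, "rx": 0, "ry": 0, "rz": 0, "grip": 53}

```text
t: 9.98
eef_pos: [569.2, -14.5, 48.5]
tcp_rot: [-0.788, -0.0, 0.224]
ft_force: [1.8, -7.0, 1.9]
opening: 0.53
```

```bash
python3 st.py
```

```text
t 9.9833 p [569.2 -14.5  48.5] loc [29.5 -0.5] q [-0.4   0.84  1.7   0.65  1.22 -1.06] F [ 1.8 -7.   1.9] Ff,Fl -7.25 -0.2 op 0.53 roterr [ 0.003 -0.002  0.002]
```

move_arm:
  rows:
    - {"tx": 0, "ty": 0.18, "tz": 0.18, "rx": 0, "ry": 0, "rz": 0, "grip": 53}
    - {"tx": 0, "ty": 0.18, "tz": 0.18, "rx": 0, "ry": 0, "rz": 0, "grip": 53}
    - {"tx": 0, "ty": 0.18, "tz": 0.18, "rx": 0, "ry": 0, "rz": 0, "grip": 53}
    - {"tx": 0, "ty": 0.18, "tz": 0.18, "rx": 0, "ry": 0, "rz": 0, "grip": 53}
    - {"tx": 0, "ty": 0.18, "tz": 0.18, "rx": 0, "ry": 0, "rz": 0, "grip": 53}
    - {"tx": 0, "ty": 0.18, "tz": 0.18, "rx": 0, "ry": 0, "rz": 0, "grip": 53}
    - {"tx": 0, "ty": 0.18, "tz": 0.18, "rx": 0, "ry": 0, "rz": 0, "grip": 53}
    - {"tx": 0, "ty": 0.18, "tz": 0.18, "rx": 0, "ry": 0, "rz": 0, "grip": 53}

```text
t: 10.65
eef_pos: [564.6, 5.5, 48.5]
tcp_rot: [-0.788, -0.0, 0.224]
ft_force: [2.4, -5.6, 2.1]
opening: 0.532
```

```bash
cat > look.py <<'E'
from plan import *; from cell import env
import sys
k=sys.argv[1]
for n in("scene","top","wrist"):
    p,d=env.read_camera(n); cv2.imwrite(f"pics/{n}{k}.png",p); np.save(f"pics/{n}{k}.npy",d)
a=[cv2.imread(f"pics/{n}{k}.png") for n in("scene","top")]
cv2.imwrite(f"pics/m{k}.png",np.hstack([cv2.resize(x,(400,400),interpolation=cv2.INTER_CUBIC) for x in (a[0][110:250,210:350],a[1][200:340,230:370])]))
E
python3 st.py; python3 look.py 8
python3 fl.py 8
```

```text
t 10.65 p [564.6   5.5  48.5] loc [49.9 -0.5] q [-0.38  0.83  1.73  0.68  1.19 -1.06] F [ 2.4 -5.6  2.1] Ff,Fl -6.01 -1.05 op 0.532 roterr [ 0.003 -0.002  0.002]
fork centre loc [101.9  -0.5]
scene (1178, array([554. ,  54.5]), array([100.1,  -1.2]))
top (82, array([554.4,  53.4]), array([99. , -1.4]))
```

View pics/m8.png

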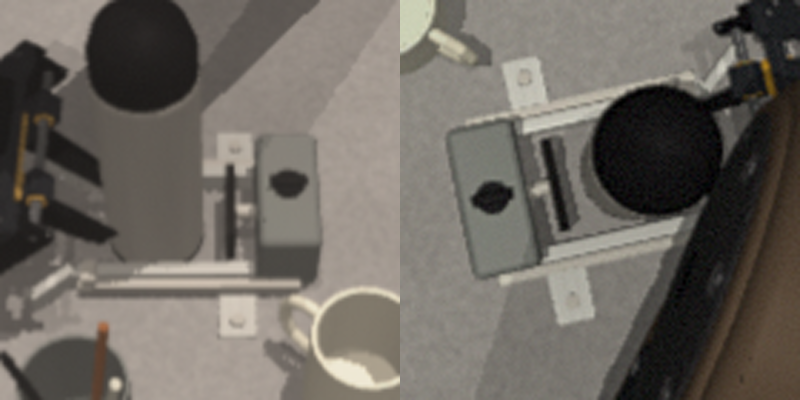

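View pics/wrist8.png

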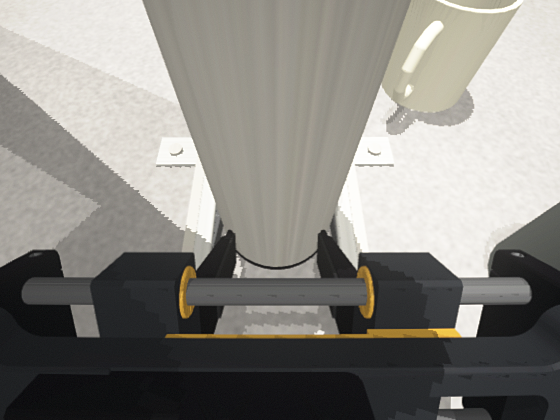

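move_arm:
  rows:
    - {"tx": 0, "ty": 0.14, "tz": 0.14, "rx": 0, "ry": 0, "rz": 0, "grip": 53}
    - {"tx": 0, "ty": 0.14, "tz": 0.14, "rx": 0, "ry": 0, "rz": 0, "grip": 53}
    - {"tx": 0, "ty": 0.14, "tz": 0.14, "rx": 0, "ry": 0, "rz": 0, "grip": 53}
    - {"tx": 0, "ty": 0.14, "tz": 0.14, "rx": 0, "ry": 0, "rz": 0, "grip": 53}

```text
t: 11.13
eef_pos: [562.9, 13.0, 48.4]
tcp_rot: [-0.788, -0.0, 0.224]
ft_force: [1.3, -5.3, 2.8]
opening: 0.531
```

```bash
python3 st.py
```

```text
t 11.1333 p [562.9  13.   48.4] loc [57.7 -0.6] q [-0.37  0.82  1.74  0.68  1.18 -1.06] F [ 1.3 -5.3  2.8] Ff,Fl -5.49 -0.1 op 0.531 roterr [ 0.003 -0.002  0.002]
```

move_arm:
  rows:
    - {"tx": 0, "ty": 0.07, "tz": 0.07, "rx": 0, "ry": 0, "rz": 0, "grip": 53}
    - {"tx": 0, "ty": 0.07, "tz": 0.07, "rx": 0, "ry": 0, "rz": 0, "grip": 53}
    - {"tx": 0, "ty": 0.07, "tz": 0.07, "rx": 0, "ry": 0, "rz": 0, "grip": 53}

```text
t: 11.38
eef_pos: [562.2, 15.9, 48.4]
tcp_rot: [-0.788, -0.0, 0.224]
ft_force: [1.8, -5.0, 2.2]
opening: 0.53
```

```bash
python3 st.py
```

```text
t 11.3833 p [562.2  15.9  48.4] loc [60.7 -0.5] q [-0.36  0.82  1.74  0.69  1.18 -1.06] F [ 1.8 -5.   2.2] Ff,Fl -5.24 -0.68 op 0.53 roterr [ 0.002 -0.002  0.002]
```

move_arm:
  rows:
    - {"tx": 0, "ty": 0.07, "tz": 0.07, "rx": 0, "ry": 0, "rz": 0, "grip": 53}
    - {"tx": 0, "ty": 0.07, "tz": 0.07, "rx": 0, "ry": 0, "rz": 0, "grip": 53}
    - {"tx": 0, "ty": 0.07, "tz": 0.07, "rx": 0, "ry": 0, "rz": 0, "grip": 53}

```text
t: 11.63
eef_pos: [561.5, 18.8, 48.5]
tcp_rot: [-0.788, -0.0, 0.224]
ft_force: [2.1, -5.3, 2.8]
opening: 0.527
```

```bash
python3 st.py; python3 look.py 9; python3 fl.py 9
```

```text
t 11.6333 p [561.5  18.8  48.5] loc [63.7 -0.5] q [-0.36  0.82  1.74  0.69  1.18 -1.06] F [ 2.1 -5.3  2.8] Ff,Fl -5.67 -0.86 op 0.527 roterr [ 0.002 -0.002  0.002]
fork centre loc [115.5  -0.5]
scene (1189, array([550.9,  68. ]), array([113.9,  -1.2]))
top (47, array([551.4,  66.5]), array([112.4,  -1.5]))
```

View pics/m9.png

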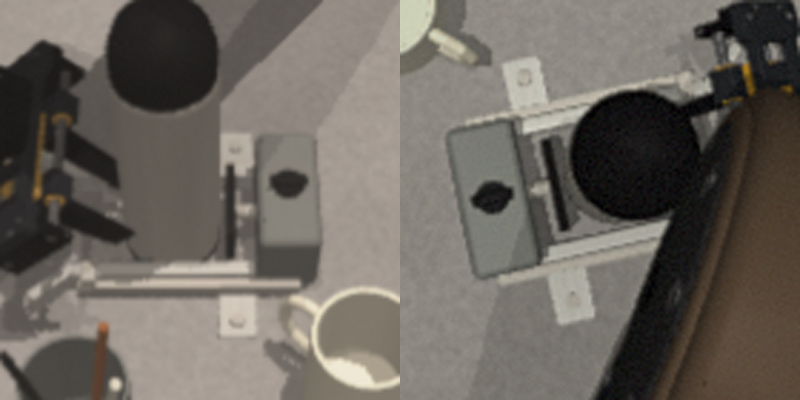

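move_arm:
  rows:
    - {"tx": 0, "ty": 0.07, "tz": 0.07, "rx": 0, "ry": 0, "rz": 0, "grip": 53}
    - {"tx": 0, "ty": 0.07, "tz": 0.07, "rx": 0, "ry": 0, "rz": 0, "grip": 53}

```text
t: 11.95
eef_pos: [561.1, 20.7, 48.4]
tcp_rot: [-0.788, -0.0, 0.224]
ft_force: [1.4, -4.6, 2.6]
opening: 0.531
```

```bash
python3 st.py
```

```text
t 11.95 p [561.1  20.7  48.4] loc [65.6 -0.5] q [-0.36  0.82  1.75  0.69  1.17 -1.06] F [ 1.4 -4.6  2.6] Ff,Fl -4.77 -0.3 op 0.531 roterr [ 0.002 -0.002  0.002]
```

move_arm:
  rows:
    - {"tx": 0, "ty": 0.07, "tz": 0.07, "rx": 0, "ry": 0, "rz": 0, "grip": 53}
    - {"tx": 0, "ty": 0.07, "tz": 0.07, "rx": 0, "ry": 0, "rz": 0, "grip": 53}

```text
t: 12.12
eef_pos: [560.6, 22.7, 48.4]
tcp_rot: [-0.788, 0.0, 0.224]
ft_force: [0.8, -4.4, 2.5]
opening: 0.527
```

```bash
python3 st.py
```

```text
t 12.1167 p [560.6  22.7  48.4] loc [67.6 -0.5] q [-0.35  0.82  1.75  0.7   1.17 -1.06] F [ 0.8 -4.4  2.5] Ff,Fl -4.43 0.22 op 0.527 roterr [ 0.002 -0.002  0.002]
```

move_arm:
  rows:
    - {"tx": 0, "ty": 0.07, "tz": 0.07, "rx": 0, "ry": 0, "rz": 0, "grip": 53}
    - {"tx": 0, "ty": 0.07, "tz": 0.07, "rx": 0, "ry": 0, "rz": 0, "grip": 53}

```text
t: 12.28
eef_pos: [560.3, 24.4, 48.4]
tcp_rot: [-0.788, -0.0, 0.224]
ft_force: [1.2, -8.4, 3.2]
opening: 0.532
```

```bash
python3 st.py
```

```text
t 12.2833 p [560.3  24.4  48.4] loc [69.3 -0.6] q [-0.35  0.82  1.75  0.7   1.17 -1.06] F [ 1.2 -8.4  3.2] Ff,Fl -8.48 0.68 op 0.532 roterr [ 0.003 -0.002  0.002]
```

move_arm:
  rows:
    - {"tx": 0, "ty": 0.07, "tz": 0.07, "rx": 0, "ry": 0, "rz": 0, "grip": 53}
    - {"tx": 0, "ty": 0.07, "tz": 0.07, "rx": 0, "ry": 0, "rz": 0, "grip": 53}

```text
t: 12.45
eef_pos: [560.0, 26.1, 48.4]
tcp_rot: [-0.789, -0.001, 0.224]
ft_force: [2.3, -8.6, 4.0]
opening: 0.531
```

```bash
python3 st.py; python3 look.py 10; python3 fl.py 10
```

```text
t 12.45 p [560.   26.1  48.4] loc [71.  -0.7] q [-0.35  0.82  1.75  0.7   1.17 -1.06] F [ 2.3 -8.6  4. ] Ff,Fl -8.88 -0.34 op 0.531 roterr [ 0.003 -0.002  0.003]
fork centre loc [122.8  -0.7]
scene (1178, array([549.4,  74.9]), array([120.9,  -1.4]))
top None
```

View pics/m10.png

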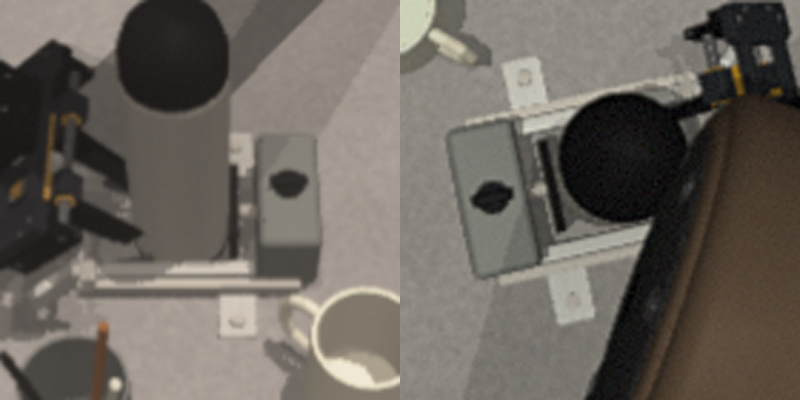

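move_arm:
  rows:
    - {"tx": 0, "ty": 0.07, "tz": 0.07, "rx": 0, "ry": 0, "rz": 0, "grip": 53}
    - {"tx": 0, "ty": 0.07, "tz": 0.07, "rx": 0, "ry": 0, "rz": 0, "grip": 53}
    - {"tx": 0, "ty": 0.07, "tz": 0.07, "rx": 0, "ry": 0, "rz": 0, "grip": 53}

```text
t: 12.85
eef_pos: [559.5, 28.6, 48.4]
tcp_rot: [-0.789, -0.001, 0.224]
ft_force: [3.2, -11.0, 3.7]
opening: 0.531
```

```bash
python3 st.py
```

```text
t 12.85 p [559.5  28.6  48.4] loc [73.6 -0.8] q [-0.34  0.82  1.76  0.7   1.16 -1.06] F [  3.2 -11.    3.7] Ff,Fl -11.46 -0.61 op 0.531 roterr [ 0.004 -0.002  0.003]
```

move_arm:
  rows:
    - {"tx": 0, "ty": 0.07, "tz": 0.07, "rx": 0, "ry": 0, "rz": 0, "grip": 53}
    - {"tx": 0, "ty": 0.07, "tz": 0.07, "rx": 0, "ry": 0, "rz": 0, "grip": 53}

```text
t: 13.02
eef_pos: [559.2, 30.4, 48.4]
tcp_rot: [-0.79, -0.001, 0.224]
ft_force: [2.0, -13.4, 4.0]
opening: 0.531
```

```bash
python3 st.py; python3 look.py 11; python3 fl.py 11
```

```text
t 13.0167 p [559.2  30.4  48.4] loc [75.4 -0.9] q [-0.34  0.82  1.76  0.71  1.16 -1.06] F [  2.  -13.4   4. ] Ff,Fl -13.47 1.02 op 0.531 roterr [ 0.004 -0.001  0.003]
fork centre loc [127.2  -0.8]
scene (1179, array([548.5,  78.9]), array([125.1,  -1.4]))
top None
```

View pics/m11.png

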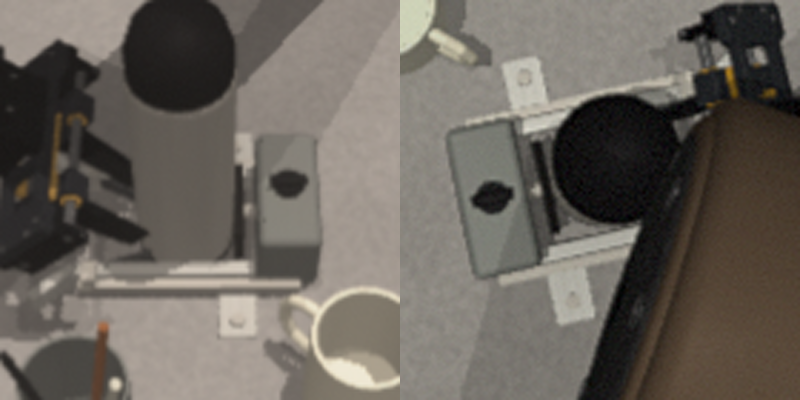

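View pics/wrist11.png

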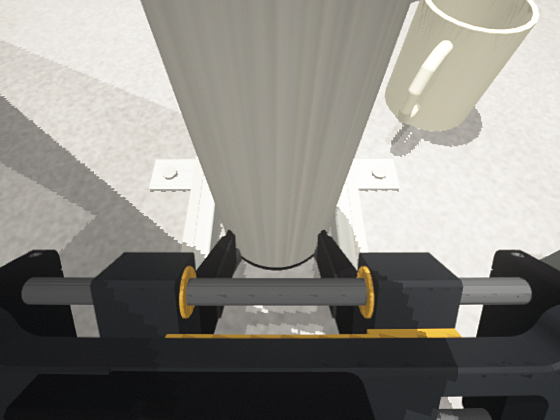

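move_arm:
  rows:
    - {"tx": 0, "ty": 0.07, "tz": 0.07, "rx": 0, "ry": 0, "rz": 0, "grip": 53}
    - {"tx": 0, "ty": 0.07, "tz": 0.07, "rx": 0, "ry": 0, "rz": 0, "grip": 53}

```text
t: 13.33
eef_pos: [558.8, 32.1, 48.4]
tcp_rot: [-0.79, -0.001, 0.224]
ft_force: [1.5, -15.6, 5.3]
opening: 0.531
```

```bash
python3 st.py
```

```text
t 13.3333 p [558.8  32.1  48.4] loc [77.2 -0.9] q [-0.34  0.82  1.76  0.71  1.16 -1.06] F [  1.5 -15.6   5.3] Ff,Fl -15.49 2.07 op 0.531 roterr [ 0.005 -0.001  0.003]
```

move_arm:
  rows:
    - {"tx": 0, "ty": 0.07, "tz": 0.07, "rx": 0, "ry": 0, "rz": 0, "grip": 53}

```text
t: 13.42
eef_pos: [558.6, 33.0, 48.4]
tcp_rot: [-0.79, -0.001, 0.224]
ft_force: [2.3, -15.8, 5.8]
opening: 0.532
```

```bash
python3 st.py; python3 look.py 12; python3 fl.py 12
```

```text
t 13.4167 p [558.6  33.   48.4] loc [78.1 -0.8] q [-0.34  0.82  1.76  0.71  1.16 -1.06] F [  2.3 -15.8   5.8] Ff,Fl -15.94 1.33 op 0.532 roterr [ 0.005 -0.001  0.003]
fork centre loc [129.9  -0.9]
scene (1189, array([547.9,  81.4]), array([127.6,  -1.4]))
top None
```

View pics/m12.png

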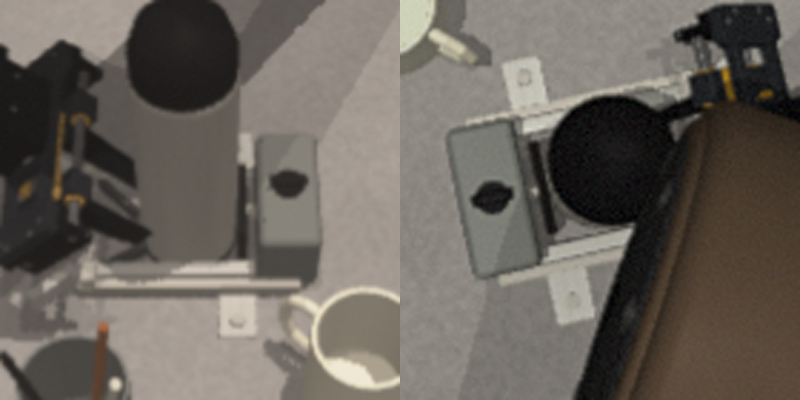

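View pics/scene12.png

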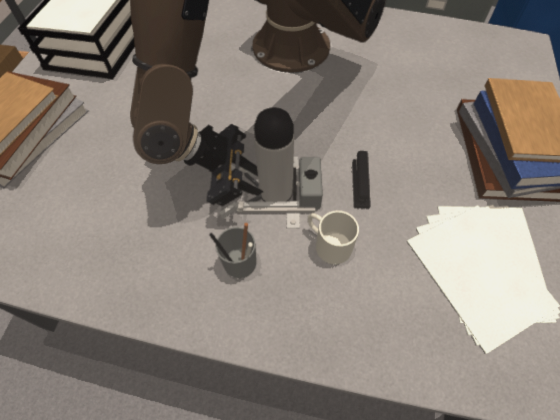

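Run:
```python
import cv2,numpy as np
o=[]
for k in (11,12):
    a=cv2.imread(f"pics/scene{k}.png")[150:220,220:300]; o.append(cv2.convertScaleAbs(cv2.resize(a,(400,350),interpolation=cv2.INTER_CUBIC),alpha=1.8))
q=np.hstack(o); w=[cv2.resize(cv2.imread(f"pics/wrist{k}.png")[220:345,200:360],(400,250)) for k in(11,12)]
cv2.imwrite("pics/z12.png",np.vstack([q,np.hstack(w)]))
```

```text
(no output)
```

View pics/z12.png

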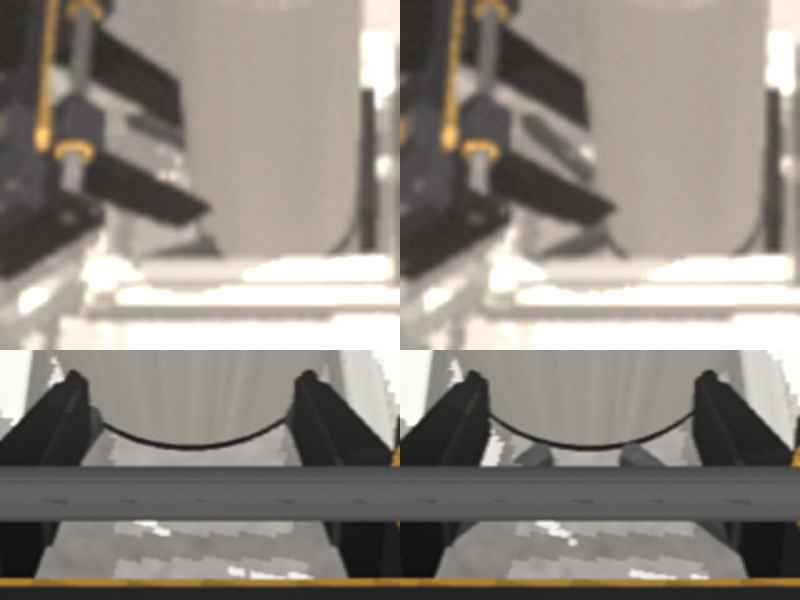

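In the lower-right wrist crop both catch tips, at about (533,455) and (632,455), have swung in behind the flask, with about 10 mm of pad travel. I back away gently.

move_arm:
  rows:
    - {"tx": 0, "ty": -0.07, "tz": -0.07, "rx": 0, "ry": 0, "rz": 0, "grip": 53}
    - {"tx": 0, "ty": -0.07, "tz": -0.07, "rx": 0, "ry": 0, "rz": 0, "grip": 53}
    - {"tx": 0, "ty": -0.07, "tz": -0.07, "rx": 0, "ry": 0, "rz": 0, "grip": 53}
    - {"tx": 0, "ty": -0.07, "tz": -0.07, "rx": 0, "ry": 0, "rz": 0, "grip": 53}
    - {"tx": 0, "ty": -0.07, "tz": -0.07, "rx": 0, "ry": 0, "rz": 0, "grip": 53}
    - {"tx": 0, "ty": -0.07, "tz": -0.07, "rx": 0, "ry": 0, "rz": 0, "grip": 53}
    - {"tx": 0, "ty": -0.14, "tz": -0.14, "rx": 0, "ry": 0, "rz": 0, "grip": 53}
    - {"tx": 0, "ty": -0.14, "tz": -0.14, "rx": 0, "ry": 0, "rz": 0, "grip": 53}
    - {"tx": 0, "ty": -0.14, "tz": -0.14, "rx": 0, "ry": 0, "rz": 0, "grip": 53}

```text
t: 14.32
eef_pos: [560.4, 22.9, 48.2]
tcp_rot: [-0.787, 0.001, 0.225]
ft_force: [-0.1, 0.3, -1.0]
opening: 0.53
```

```bash
python3 st.py; python3 look.py 13; python3 fl.py 13
```

```text
t 14.3167 p [560.4  22.9  48.2] loc [67.8 -0.3] q [-0.35  0.82  1.75  0.7   1.17 -1.06] F [-0.1  0.3 -1. ] Ff,Fl 0.27 0.01 op 0.53 roterr [ 0.002 -0.002  0.001]
fork centre loc [119.4  -0.4]
scene (1184, array([548.5,  77.2]), array([123.5,  -1. ]))
top None
```

View pics/wrist13.png

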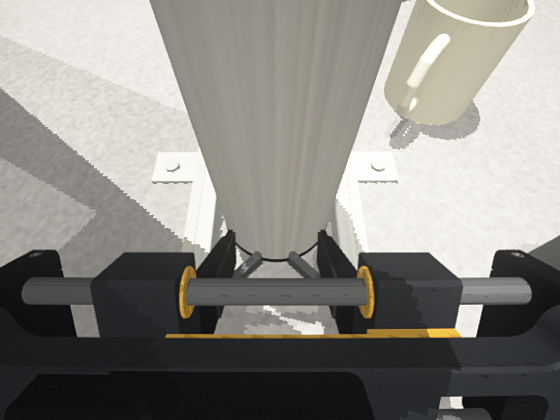

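The flask came back 4.1 mm and stopped. Both catches touch its base at about (255,258) and (297,260), and the force on the tool is zero. I retreat fully.

move_arm:
  rows:
    - {"tx": 0, "ty": -0.4, "tz": -0.4, "rx": 0, "ry": 0, "rz": 0, "grip": 53}
    - {"tx": 0, "ty": -0.8, "tz": -0.8, "rx": 0, "ry": 0, "rz": 0, "grip": 53}
    - {"tx": 0, "ty": -1, "tz": -1, "rx": 0, "ry": 0, "rz": 0, "grip": 53}
    - {"tx": 0, "ty": -1, "tz": -1, "rx": 0, "ry": 0, "rz": 0, "grip": 53}
    - {"tx": 0, "ty": -1, "tz": -1, "rx": 0, "ry": 0, "rz": 0, "grip": 53}
    - {"tx": 0, "ty": -1, "tz": -1, "rx": 0, "ry": 0, "rz": 0, "grip": 53}
    - {"tx": 0, "ty": -1, "tz": -1, "rx": 0, "ry": 0, "rz": 0, "grip": 53}
    - {"tx": 0, "ty": -1, "tz": -1, "rx": 0, "ry": 0, "rz": 0, "grip": 53}
    - {"tx": 0, "ty": -1, "tz": -1, "rx": 0, "ry": 0, "rz": 0, "grip": 53}
    - {"tx": 0, "ty": -1, "tz": -1, "rx": 0, "ry": 0, "rz": 0, "grip": 53}

```text
t: 15.3
eef_pos: [589.7, -105.5, 48.6]
tcp_rot: [-0.788, 0.0, 0.224]
ft_force: [0.3, -0.3, 0.6]
opening: 0.531
```

move_arm:
  rows:
    - {"tx": 0, "ty": -1, "tz": -1, "rx": 0, "ry": 0, "rz": 0, "grip": 53}
    - {"tx": 0, "ty": -1, "tz": -1, "rx": 0, "ry": 0, "rz": 0, "grip": 53}
    - {"tx": 0, "ty": -1.5, "tz": 0, "rx": 0, "ry": 0, "rz": 0, "grip": 53}
    - {"tx": 0, "ty": -1.5, "tz": 0, "rx": 0, "ry": 0, "rz": 0, "grip": 53}
    - {"tx": 0, "ty": -1.5, "tz": 0, "rx": 0, "ry": 0, "rz": 0, "grip": 53}
    - {"tx": 0, "ty": -1, "tz": 0, "rx": 0, "ry": 0, "rz": 0, "grip": 53}
    - {"tx": 0, "ty": 0, "tz": 0, "rx": 0, "ry": 0, "rz": 0, "grip": 53}
    - {"tx": 0, "ty": 0, "tz": 0, "rx": 0, "ry": 0, "rz": 0, "grip": 53}
    - {"tx": 0, "ty": 0, "tz": 0, "rx": 0, "ry": 0, "rz": 0, "grip": 53}

```text
t: 16.05
eef_pos: [604.1, -169.0, 87.1]
tcp_rot: [-0.787, 0.001, 0.225]
ft_force: [-0.3, -1.1, 0.7]
opening: 0.529
```

```bash
python3 st.py; python3 look.py 14
python3 - <<'E'
from fl import *
for n in("scene","top"): print(n,flask(n,np.load(f"pics/{n}14.npy"),pos(122,0,0)[:2]))
E
```

```text
t 16.05 p [ 604.1 -169.    87.1] loc [-129.     0.2] q [-0.58  0.87  1.43  0.51  1.48 -1.03] F [-0.3 -1.1  0.7] Ff,Fl -1.04 0.54 op 0.529 roterr [ 0.001 -0.002  0.001]
scene (1187, array([548.6,  77.2]), array([123.4,  -1.1]))
top None
```

View pics/m14.png

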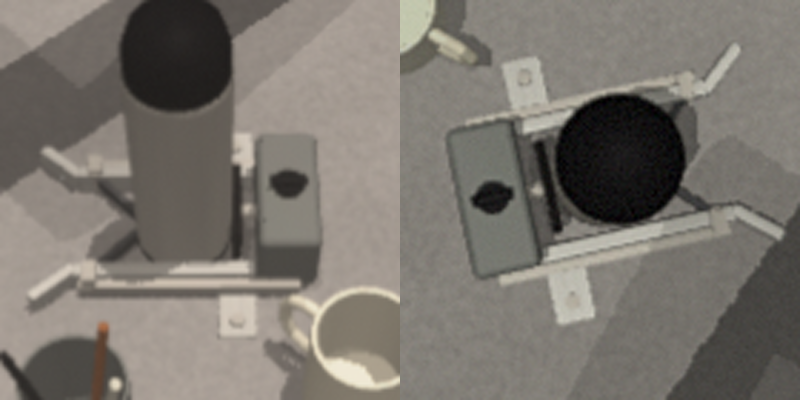

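View pics/wrist14.png

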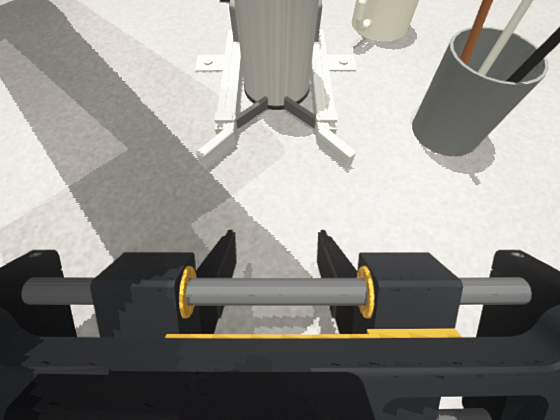

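View pics/scene14.png

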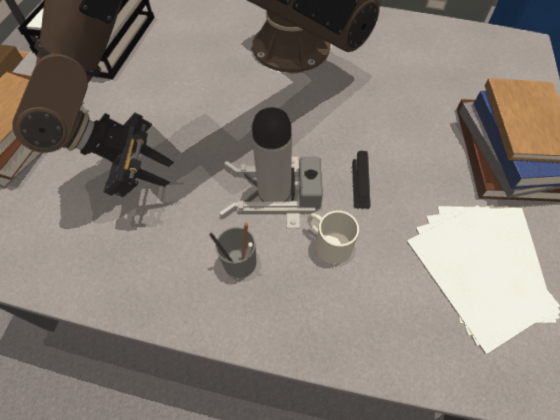

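The flask stands upright against the pad with both catches shut behind it, their tips at about (262,102) and (290,102) in the wrist view. The arm is clear, and the bystanders look unmoved. I hand the job in.

Run:
```python
from cell import env
print(env.job_done(), env.state()['t'])
```

```text
the job is handed in; nothing more can be done
the job is handed in; nothing more can be done
```

The flask is in the dock, upright, with both catches shut behind it. I handed the job in at about 16 s of the 67 s allowed.

**The push:** I leaned the half-open fingers 45° and cradled the flask about 42 mm above the desk. It was about 11 mm off the dock's centre line, so I slid it across, then straight in through the mouth. It first met the pad with its centre about 119 mm past the mouth. I pressed on in 1 mm steps to about 10 mm of pad travel (16 N at most on the tool), until the wrist picture showed both catches swing shut. Then I backed away slowly.

**Last checks:**
- **Flask:** it came back 4.1 mm on release and stayed there while the arm retreated, at 123.5 and then 123.4 mm past the mouth.
- **Catches:** both are seen closed against it in the wrist view.
- **Arm:** it stands well clear, with about 1 N of force reading, which is within the sensor noise.
- **Mug, stapler and pen cup:** they look unmoved in the scene picture, judged by eye and not measured.

Two things were less certain. The top camera could not fit the flask's position at the end, because it saw only the lid, so the final position rests on the scene camera alone. Pad travel was worked out from the tool's position and force, as there is no direct reading of it.

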